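# Set up a rotor shaft for a run-out check

### The arm

A 6-joint arm with a two-finger parallel gripper is mounted at the origin on a cart in front of the work surface, level with it; the furniture and walls round the work are solid. World frame = base frame: x ahead of the robot, y to its left, z up, the work surface at z = 0. Lengths are in m, angles in rad, forces in N, time in s.
With the tool pointing down it reaches from about 0.3 to 0.875 m from the base axis. Payload 6.4 kg.
Tool frame: the origin (TCP) lies on the centre line of the jaws, within the pads' length; the fingertips stand 22 mm ahead of it and the grasp point (between the pads) lies 3 mm ahead of it; z points along the fingers, y is the line along which they close (so a half turn about z gives the same grasp; the last joint's range is limited). The gripper opens to 85 mm and grips with 20 to 120 N. Pads are 22 mm wide; open, the fingers measure 114 mm over their backs; the gripper's body (76 mm by 85 mm) begins 54 mm behind the grasp point. The pads swing forward as they close: fully open they stand 13 mm farther back than shut.
Start: joints at [0.958, 0.181, 1.607, -0, 1.354, -0.206], TCP at [0.228, 0.528, 0.253] pointing down, gripper open.
Joint ranges: [-2.99, 2.99], [-0.89, 2.07], [0.3, 2.58], [-1.14, 4.28], [0, 2.63], [-3.12, 3.12]. Speed limits (rad/s): [2.57, 2.57, 3.01, 3.14, 3.14, 3.14].

### API

Orientations are given as a unit quaternion [w, x, y, z].
In Python, from bench import ctrl gives the robot as it stands. The module is installed in compiled form; this text tells all that it offers.
- The arm moves only by the tool servo_tool, never from a script. Its argument "commands" is a list of rows, each a list of 3 entries, a list of its own where there are three numbers: the shift along the tool's x, y, z in mm, then the turn about the tool's z in rad, then the finger opening in mm, from 0 to 85.4. In form: [[[dx, dy, dz], turn, jaw], ...]. A call has 1 to 20 rows; each row shifts and turns the commanded pose from where the row before left it, along the tool's axes as they then stand; what a row does not reach is not made up. A row lasts 1/8 s, in which the tool goes at most 62.5 mm and 10.7 degrees, less where a joint would pass 70% of its speed; a pose out of reach is approached as far as the arm can. A call with a gripper value outside its range is refused whole. The fingers move at their own pace and stop on an object; the grip force is fixed at half the most. Time passes only in rows, so rows that do not move let the fingers close. It gives the time, the measured TCP pose, the force, the opening and the grip force at its end, in the units of the state.
- ctrl.get_obs(): the state, without advancing time (a new reading comes with each control period).
- ctrl.camera(name): name is "scene" or "side" or "wrist"; returns a dict with "color" (384x512x3 uint8, red, green, blue), "z_map" (384x512 float32, m along the optical axis (not along the pixel's ray), 0 where there is no reading), "fx", "fy", "cx", "cy" (pixels), "R" (3x3) and "t" (3): a world point X has camera coordinates R X + t. Camera axes: x right, y down, z forward; pixel columns grow to the right and rows downward; lengths in m; the calibration is good to about 2 mm. A picture is of the moment at which its call begins.
- ctrl.hand_in(): hands the job in; it is judged then, once.
The state is a dict: "time_s": time; "q": joint angles; "dq": joint speeds; "joint_efforts": joint torques, N m; "eef_pos": TCP position; "eef_rot": TCP orientation; "wrist_force": force on the tool from outside, world axes, zero at the start; "torque": the same for the moment, N m; "opening": opening from 0.0 (shut) to 1.0 (fully open); "grasp_force": force on a finger pad.
Only numpy, scipy, OpenCV 4.12 (cv2) and the standard library are available. Lean on these libraries where they do the work, as an engineer would, in place of code of your own. Each camera call takes 0.05 s, during which the arm holds its last target. There are 200 camera calls.

### The job

Set up the run-out check of the generator's rotor shaft on the steel tooling plate. Stand each vee block on the rest pad that has the outline of its foot, groove along the plate's long side, then lay the shaft level in the two grooves, its thin journal in the tall block and its thick journal in the low one. Last, stand the dial indicator upright on the round pad with its arm across to the shaft, so that its plunger rests pressed in on the thick middle of the shaft.

Things in the scene. Friction and masses are not known exactly. Their poses are not given: they have to be found in the camera images.
- vblock_tall: Tall loose steel vee block, 0.55 kg, foot 32 (x, along groove) x 66 mm (y), 60.7 mm high; origin centre of underside, z up. 90 degree groove along x, 44 mm wide on top, bottom 38.7 mm above the foot; a 14 mm journal in it has its axis 48.6 mm above the foot. Grip low from above across the 32 mm (fingers close along x). Same either way round.
- vblock_low: Low loose steel vee block, 0.50 kg, foot 40 (x, along groove) x 46 mm (y), 44 mm high; origin centre of underside, z up. 90 degree groove along x, 36 mm wide on top, bottom 26 mm above the foot; a 32 mm journal in it has its axis 48.6 mm above the foot. Grip low from above across the 40 mm (fingers close along x). Same either way round.
- shaft: Loose turned steel shaft, 0.65 kg, 200 mm, level in a fixed wooden rest (uprights 58 mm from its middle), axis 45 mm above bench. Origin on axis, midway; x along axis to the thick end (may be rolled about x). Diameters: 14 from x -100 to -36 (thin journal), 40 to +33 (middle; grip here from above), 32 to +100 (thick journal). Journal middles, at x -65 and +65, go in the grooves.
- indicator: Loose dial indicator stand, 0.6 kg. Origin centre of underside, z up. Round foot 52 mm, 30 mm high; square post 12 mm, up to 156 mm; clamp 24 x 22 mm at height 101 to 119 with a thin arm along +x to the dial (41 mm, 16 thick, upright, centre 78 mm out, 110 high), plunger straight down. Grip the bare post above the clamp, fingertips 121 to 125 mm above the foot, closing along y.
- plunger (a joint): The indicator's spring plunger, slides up into the dial's stem: 0 m fully out, 0.010 m fully in, 0.3 to 1.1 N. Its 6 mm ball tip is 78 mm out along the indicator's x and, when out, 63.6 mm above the foot; the top of the shaft's middle, lying right, is 68.6 mm above the pads' tops and so presses it in about 5 mm.
- pad_tall: Fixed aluminium rest pad for the tall block, on the tooling plate: 40 (x) x 74 mm (y), 8 mm thick, 4 mm larger all round than the block's foot. Origin centre of its underside, 12 mm above the bench; its top is 20 mm above the bench. x is the way the groove must lie, along the plate's long side.
- pad_low: Fixed aluminium rest pad for the low block: 48 (x) x 54 mm (y), 8 mm thick, 4 mm larger all round than the block's foot. Origin centre of its underside; its top is 20 mm above the bench. x is the way the groove must lie. In line with pad_tall, 130 mm from it along x; which of the two is nearer the robot changes.
- pad_round: Fixed round aluminium rest pad for the indicator's foot: 64 mm diameter, 8 mm thick, its top 20 mm above the bench. Origin centre of its underside. It lies 78 mm beside the line of the other two pads, about midway between them; the indicator's arm must point from here square to that line (along the plate's -y).
- tooling_plate: Fixed dark steel plate with a grid of small holes, 200 (x) x 168 (y) x 12 mm, that carries the three pads. Origin centre of its underside. The line of the two block pads is at y = -38 mm, the round pad at y = +40 mm.
- generator: Obstacle: portable generator, 370 (x) x 470 (y) mm, 510 high with its tube frame, origin under its centre. Vee blocks and shaft lie before it (robot's right), plate and indicator past its left end. Its frame's corner at x -185, y +235 mm stands between: carry things round it on the robot's side (about 0.43 m from the base axis there), and turn the shaft only once over the plate.

How it is judged:
By the outcome, as a careful person would: the job done as asked, in the order asked, and still so for the second after the job is handed in, with the robot touching nothing.
It also fails if it takes over 128 s, if anything falls off the work surface, if the arm or the gripper's body presses on something with over 40 N, if the wrist force passes 120 N, or if a joint passes its speed limit or range.

## Working session

There is one attempt and no reset: what is moved stays moved. The work goes in short steps, Python scripts to look and compute and a tool call to move; the robot and the scene stay as the last step left them, time stands still between calls to the robot, and variables do not carry over. Pictures are saved under pics/ and viewed, at most 14 in all, crops included, and the job is handed in when it is done.

Besides the shell and the picture viewer there is one more tool, called after ">>>" by a JSON object that holds its "name" and its "arguments". servo_tool: Moves the arm, as the interface text tells. Its arguments: {"type":"object","properties":{"commands":{"type":"array"}},"required":["commands"]}

```bash
mkdir -p pics; cat > h.py <<'E'
import numpy as np, cv2
from bench import ctrl
def save(name,fn):
    c=ctrl.camera(name); cv2.imwrite('pics/'+fn+'.png',c['color'][:,:,::-1]); np.savez('pics/'+fn+'.npz',**c); return c
def load(fn): return dict(np.load('pics/'+fn+'.npz'))
def pt(c,u,v,z=None):
    """world point at pixel; by depth map, or on plane Z=z"""
    d=np.array([(u-c['cx'])/c['fx'],(v-c['cy'])/c['fy'],1.]); R=c['R'];o=-R.T@c['t']; w=R.T@d
    if z is None: s=float(c['z_map'][int(round(v)),int(round(u))])
    else: s=(z-o[2])/w[2]
    return o+s*w
def cloud(c):
    v,u=np.mgrid[0:384,0:512]; z=c['z_map']
    P=np.stack([(u-c['cx'])/c['fx']*z,(v-c['cy'])/c['fy']*z,z],-1)
    W=(P-c['t'])@c['R']; W[z<=0]=np.nan; return W
E
python3 - <<'E'
from h import *
o=ctrl.get_obs(); print({k:np.round(v,3) for k,v in o.items()})
a=[]
for n in ['scene','side','wrist']:
    c=save(n,n+'0'); print(n,np.round(-c['R'].T@c['t'],3),np.round(c['R'],2).tolist(),c['fx']); a.append(c['color'])
cv2.imwrite('pics/m.png',cv2.resize(np.vstack([np.hstack(a[:2]),np.hstack([a[2],a[2]*0])]),(800,600))[:,:,::-1])
E
```

```text
{'time_s': np.float64(0.0), 'q': array([ 0.958,  0.182,  1.608, -0.   ,  1.354, -0.206]), 'dq': array([ 0.002, -0.   ,  0.001,  0.   ,  0.001,  0.   ]), 'joint_efforts': array([-0.0000e+00, -4.4487e+01, -3.5134e+01, -0.0000e+00,  9.0000e-03,
       -0.0000e+00]), 'eef_pos': array([0.227, 0.528, 0.252]), 'eef_rot': array([-0.   ,  0.202,  0.979, -0.001]), 'wrist_force': array([ 0.933, -0.799,  0.114]), 'torque': array([0.04 , 0.002, 0.   ]), 'grasp_force': np.float64(0.0), 'opening': np.float64(0.996)}
scene [-0.095 -0.057  1.139] [[0.12, -0.99, -0.01], [-0.85, -0.1, -0.52], [0.51, 0.07, -0.86]] 429.85817742354834
side [0.287 1.048 0.806] [[-0.97, -0.26, 0.0], [-0.15, 0.56, -0.82], [0.21, -0.79, -0.58]] 363.3655701074016
wrist [0.166 0.554 0.373] [[0.4, 0.92, -0.0], [0.89, -0.38, 0.27], [0.24, -0.11, -0.96]] 308.54388042803157
```

View pics/m.png

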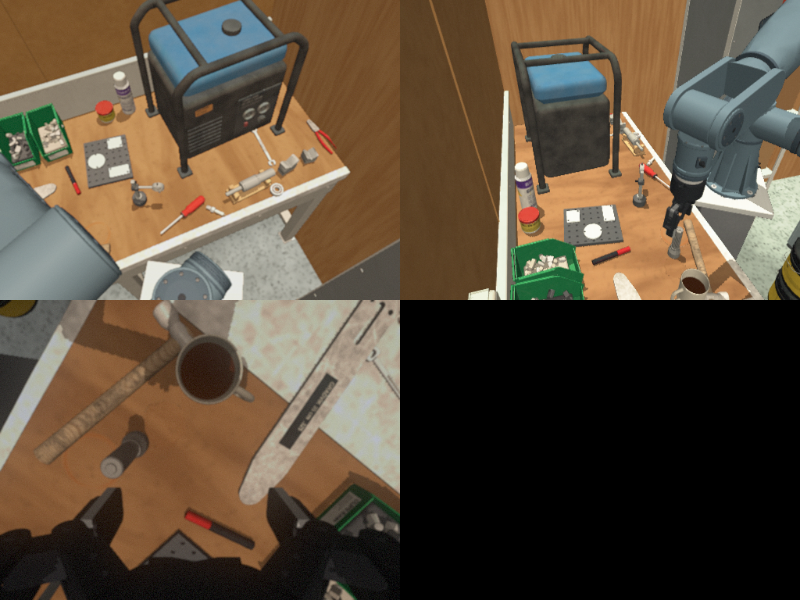

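The scene view shows the plate at about (138,205) px, the indicator at (180,250), the shaft in its rest at (320,237) and the vee blocks at (370,212) and (397,200). I'll enlarge those areas.

```bash
python3 - <<'E'
from h import *
c=load('scene0')['color']
a=cv2.resize(c[165:275,100:250],None,fx=4,fy=4,interpolation=2)[:300]
x=cv2.resize(c[165:275,90:250],(800,550)[0:2],interpolation=2); cv2.imwrite('pics/s1.png',x[:,:,::-1])
x=cv2.resize(c[175:265,270:430],(800,450),interpolation=2); cv2.imwrite('pics/s2.png',x[:,:,::-1])
E
```

```text
(no output)
```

View pics/s1.png

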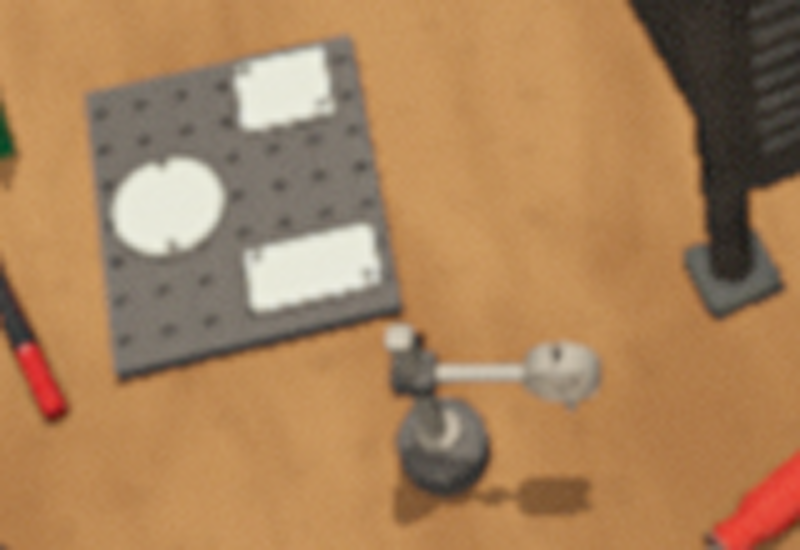

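View pics/s2.png

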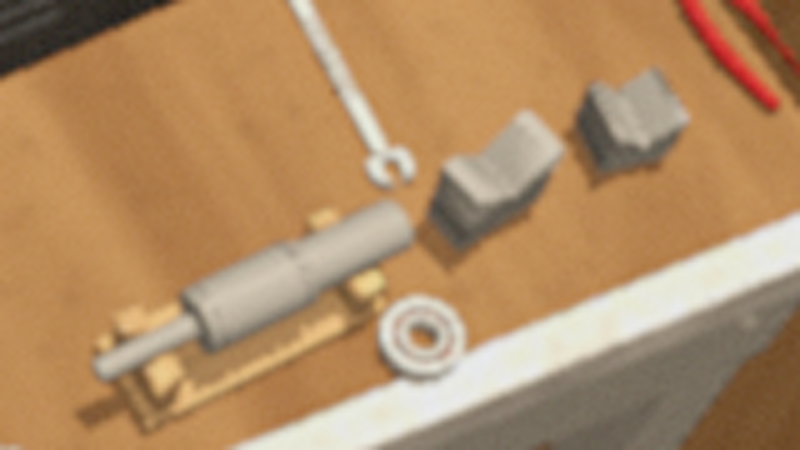

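The tall-block pad is the near one at crop (313,268), the low pad is far at (284,88), and the round pad is left at (168,205). The indicator's foot is at (445,450) with its arm to the right. In the second crop the shaft's thin end is lower left at (100,365) and its thick end at (400,220). The tall block is at (497,180) and the low block at (633,120).

```bash
python3 - <<'E'
from h import *
c=load('scene0')
f1=lambda x,y:((x+.5)/5-.5+90,(y+.5)/5-.5+165)
f2=lambda x,y:((x+.5)/5-.5+270,(y+.5)/5-.5+175)
def show(n,P,f,z):
    Q=np.array([pt(c,*f(*p),z) for p in P]); D=np.array([pt(c,*f(*p)) for p in P])
    print(n,'plane',np.round(Q,3)[:,:2].tolist(),'mean',np.round(Q.mean(0),4),'depthz',np.round(D,3).tolist()); return Q
q=show('plate',[(88,95),(352,38),(400,305),(120,372)],f1,.012)
show('padlow',[(235,73),(325,47),(333,112),(242,130)],f1,.02)
show('padtall',[(246,250),(374,225),(383,285),(252,311)],f1,.02)
show('round',[(168,157),(168,254),(112,205),(224,205)],f1,.02)
show('foot',[(443,430)],f1,.03); show('post',[(398,338)],f1,.156); show('dial',[(562,372)],f1,.118)
show('shaft',[(103,365),(192,340),(250,295),(310,255),(395,222)],f2,.055)
show('tall',[(445,170),(525,115),(562,158),(487,205)],f2,.0607)
show('low',[(595,87),(655,70),(688,118),(622,150)],f2,.044)
W=cloud(c)
np.set_printoptions(suppress=True,precision=4)
E
```

```text
plate plane [[0.565, 0.501], [0.627, 0.347], [0.444, 0.274], [0.383, 0.426]] mean [0.5049 0.387  0.012 ] depthz [[0.566, 0.502, 0.011], [0.634, 0.352, -0.0], [0.451, 0.278, -0.001], [0.384, 0.427, 0.01]]
padlow plane [[0.587, 0.411], [0.613, 0.36], [0.566, 0.343], [0.547, 0.395]] mean [0.5783 0.3771 0.02  ] depthz [[0.587, 0.411, 0.02], [0.616, 0.362, 0.015], [0.572, 0.347, 0.01], [0.551, 0.398, 0.014]]
padtall plane [[0.466, 0.371], [0.491, 0.299], [0.452, 0.285], [0.427, 0.357]] mean [0.459  0.3281 0.02  ] depthz [[0.465, 0.371, 0.021], [0.494, 0.301, 0.014], [0.456, 0.287, 0.014], [0.432, 0.361, 0.009]]
round plane [[0.523, 0.435], [0.458, 0.416], [0.486, 0.459], [0.494, 0.392]] mean [0.4903 0.4257 0.02  ] depthz [[0.526, 0.437, 0.015], [0.46, 0.418, 0.016], [0.491, 0.463, 0.011], [0.495, 0.393, 0.018]]
foot plane [[0.362, 0.228]] mean [0.3619 0.2276 0.03  ] depthz [[0.356, 0.224, 0.045]]
post plane [[0.357, 0.229]] mean [0.357  0.2288 0.156 ] depthz [[0.357, 0.229, 0.156]]
dial plane [[0.365, 0.15]] mean [0.3652 0.1501 0.118 ] depthz [[0.362, 0.149, 0.124]]
shaft plane [[0.396, -0.082], [0.417, -0.13], [0.448, -0.16], [0.477, -0.192], [0.504, -0.24]] mean [ 0.4486 -0.1608  0.055 ] depthz [[0.399, -0.082, 0.049], [0.438, -0.133, 0.011], [0.445, -0.159, 0.062], [0.473, -0.192, 0.063], [0.501, -0.239, 0.06]]
tall plane [[0.538, -0.267], [0.58, -0.313], [0.554, -0.334], [0.518, -0.29]] mean [ 0.5475 -0.301   0.0607] depthz [[0.537, -0.266, 0.063], [0.58, -0.313, 0.061], [0.591, -0.35, -0.002], [0.527, -0.294, 0.045]]
low plane [[0.615, -0.359], [0.631, -0.395], [0.6, -0.412], [0.573, -0.373]] mean [ 0.6049 -0.3846  0.044 ] depthz [[0.615, -0.359, 0.044], [0.629, -0.394, 0.047], [0.628, -0.427, -0.0], [0.585, -0.378, 0.026]]
```

```bash
cat >> h.py <<'E'
def pose():
    o=ctrl.get_obs(); w,x,y,z=o['eef_rot']; return np.array(o['eef_pos']),2*np.arctan2(y,x),o   # psi = azimuth of tool x; tool y at psi-90
def go(*wps,psi=None):
    """print tool-frame shift (mm) to each world waypoint with heading psi"""
    p,s,o=pose(); s=s if psi is None else psi
    print('t',round(float(o['time_s']),2),'tcp',np.round(p,4),'psi',round(np.degrees(pose()[1])%360,2),'open',round(float(o['opening']),3),'gf',round(float(o['grasp_force']),1),'F',np.round(o['wrist_force'],1))
    for w in wps:
        d=np.array(w)-p; c,n=np.cos(s),np.sin(s)
        print(w,'->',np.round([1e3*(d[0]*c+d[1]*n),1e3*(d[0]*n-d[1]*c),-1e3*d[2]],1)); p=np.array(w)
E
python3 - <<'E'
from h import *
c=load('scene0'); f1=lambda x,y:((x+.5)/5-.5+90,(y+.5)/5-.5+165)
for p in [(733,270),(685,265),(722,315),(782,285)]: print(np.round(pt(c,*f1(*p),.0),3))
W=cloud(c); m=(W[...,2]>.06)&(W[...,2]<.55)&(W[...,0]>.3)&(W[...,1]<.25)&(W[...,0]<1.2)&(W[...,1]>-.6)
for lo,hi in [(.06,.2),(.2,.35),(.35,.55)]:
    k=m&(W[...,2]>lo)&(W[...,2]<hi)&(np.hypot(W[...,0],W[...,1])>.45); P=W[k]; r=np.hypot(P[:,0],P[:,1]); i=np.argsort(r)[:400:60]; print(lo,np.round(P[i],3).tolist())
go((.48,.39,.32),(.33,.33,.32),(.40,.06,.32),(.38,-.12,.32))
E
```

```text
[0.497 0.085 0.   ]
[0.497 0.114 0.   ]
[0.466 0.087 0.   ]
[0.49  0.054 0.   ]
0.06 [[0.429, -0.139, 0.062], [0.446, -0.138, 0.064], [0.475, 0.083, 0.192], [0.477, 0.087, 0.082], [0.478, 0.089, 0.141], [0.482, 0.076, 0.198], [0.485, 0.073, 0.163]]
0.2 [[0.474, 0.082, 0.255], [0.477, 0.078, 0.282], [0.478, 0.083, 0.326], [0.478, 0.087, 0.23], [0.479, 0.091, 0.242], [0.481, 0.093, 0.216], [0.487, 0.072, 0.298]]
0.35 [[0.474, 0.087, 0.361], [0.478, 0.078, 0.376], [0.479, 0.079, 0.396], [0.48, 0.077, 0.425], [0.479, 0.088, 0.447], [0.483, 0.072, 0.402], [0.481, 0.094, 0.405]]
t 0.15 tcp [0.2273 0.5277 0.2526] psi 156.69 open 1.002 gf 0.0 F [ 0.1 -0.5  1.1]
(0.48, 0.39, 0.32) -> [-286.6  -26.5  -67.4]
(0.33, 0.33, 0.32) -> [ 114.  -114.5   -0. ]
(0.4, 0.06, 0.32) -> [-171.1 -220.3   -0. ]
(0.38, -0.12, 0.32) -> [ -52.9 -173.2   -0. ]
```

>>> {"name": "servo_tool", "arguments": {"commands": [[[-41, -4, -10], 0, 85], [[-41, -4, -10], 0, 85], [[-41, -4, -10], 0, 85], [[-41, -4, -10], 0, 85], [[-41, -4, -10], 0, 85], [[-41, -4, -10], 0, 85], [[-41, -4, -10], 0, 85], [[0, 0, 0], 0, 85], [[0, 0, 0], 0, 85]]}}

```text
time_s: 1.27
eef_pos: [0.4795, 0.3888, 0.3226]
eef_rot: [-0.001, 0.202, 0.979, -0.0]
wrist_force: [-0.8, -0.2, -0.2]
opening: 0.997
grasp_force: 0.0
```

```bash
python3 - <<'E'
from h import *
go((.33,.33,.32),(.40,.06,.32),(.38,-.12,.32))
c=save('wrist','w1'); cv2.imwrite('pics/w1b.png',cv2.resize(c['color'],(800,600),interpolation=2)[:,:,::-1])
E
```

```text
t 1.27 tcp [0.4795 0.3888 0.3226] psi 156.67 open 0.997 gf 0.0 F [-0.8 -0.2 -0.2]
(0.33, 0.33, 0.32) -> [ 114.  -113.2    2.6]
(0.4, 0.06, 0.32) -> [-171.2 -220.2   -0. ]
(0.38, -0.12, 0.32) -> [ -52.9 -173.2   -0. ]
```

View pics/w1b.png

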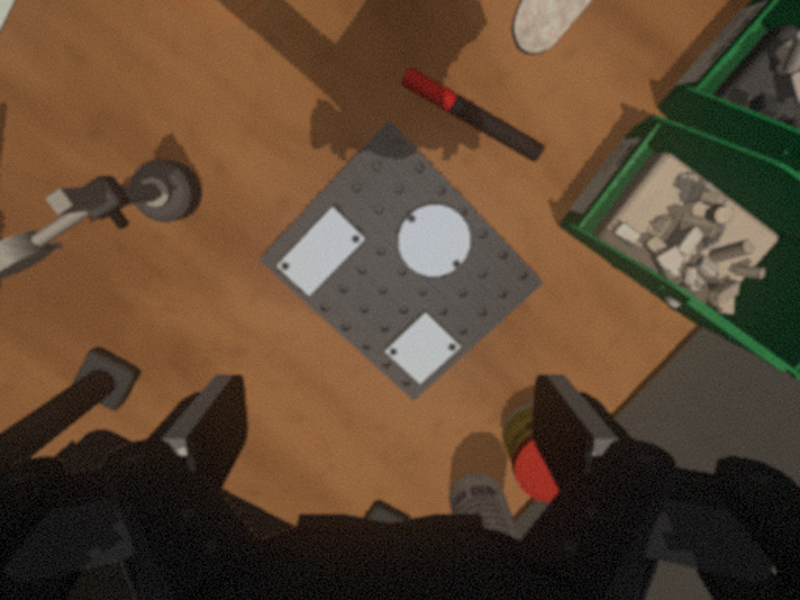

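The plate is fully in view. The tall pad is at (320,250), the round pad at (434,240) and the low pad at (423,348) in the enlarged picture. The bright pads can be segmented by code.

```bash
cat > plate.py <<'E'
from h import *
c=load('w1'); g=c['color'].min(2); m=np.zeros_like(g); s=.64
for n,(u,v),w in [('tall',(320,250),60),('round',(434,240),60),('low',(423,348),60)]:
    k=np.zeros_like(g); u,v=int(u*s),int(v*s); k[v-34:v+34,u-34:u+34]=(g[v-34:v+34,u-34:u+34]>140)*255
    cs,_=cv2.findContours(k,0,1); ct=max(cs,key=cv2.contourArea)
    P=np.array([pt(c,*p,.02)[:2] for p in ct[:,0].astype(float)])*1e3
    r=cv2.minAreaRect(P.astype(np.float32)); Z=cloud(c)[k>0][:,2]
    print(n,np.round(r[0],1),np.round(r[1],1),round(r[2],1),'z med',np.round(np.nanmedian(Z),4))
g2=c['color'].max(2); hull=np.array([(390,122),(541,281),(415,398),(262,257)])*s
Q=np.array([pt(c,*p,.012)[:2] for p in hull]);print('plate',np.round(Q,4).tolist(),np.round(Q.mean(0),4),[round(float(np.degrees(np.arctan2(*(Q[i]-Q[j])[::-1]))),1) for i,j in [(1,0),(2,3),(0,3),(1,2)]])
E
python3 plate.py
```

```text
tall [459.6 330. ] [39.5 72.9] 21.3 z med 0.0201
round [490.3 426.2] [61.3 62.6] 23.0 z med 0.0202
low [580.  378.7] [47.4 53. ] 21.8 z med 0.0202
plate [[0.3841, 0.4307], [0.5652, 0.5034], [0.6282, 0.3521], [0.4438, 0.2787]] [0.5053 0.3912] [21.9, 21.7, 111.4, 112.6]
```

>>> {"name": "servo_tool", "arguments": {"commands": [[[38, -38, 0], 0, 85], [[38, -38, 0], 0, 85], [[38, -38, 0], 0, 85], [[-34, -44, 0], 0, 85], [[-34, -44, 0], 0, 85], [[-34, -44, 0], 0, 85], [[-34, -44, 0], 0, 85], [[-34, -44, 0], 0, 85], [[-13, -43, 0], 0, 85], [[-13, -43, 0], 0, 85], [[-13, -43, 0], 0, 85], [[-13, -43, 0], 0, 85], [[0, 0, 0], 0, 85], [[0, 0, 0], 0, 85]]}}

```text
time_s: 3.08
eef_pos: [0.3789, -0.1175, 0.323]
eef_rot: [-0.0, 0.202, 0.979, 0.0]
wrist_force: [0.6, -0.5, 0.9]
opening: 0.996
grasp_force: 0.0
```

```bash
python3 - <<'E'
from h import *
c=load('scene0'); print(np.round(pt(c,356,166,0),3),np.round(pt(c,356,166),3))
W=cloud(c); P=W[(W[...,2]>.08)&(W[...,2]<.5)&(W[...,0]>.45)&(W[...,0]<1.2)&(W[...,1]<.2)&(W[...,1]>-.5)]
for y in np.arange(-.45,.11,.05):
    k=abs(P[:,1]-y)<.02
    if k.sum()>5: print(round(y,2),np.round(np.percentile(P[k,0],[1,5,20]),3))
print(np.round(np.degrees(ctrl.get_obs()['q']),0)); go((.40,-.20,.32),(.545,-.345,.32),psi=np.radians(134))
E
```

```text
[ 0.731 -0.27   0.   ] [ 0.71  -0.265  0.028]
-0.45 [0.705 0.709 0.719]
-0.4 [0.791 0.795 0.805]
-0.35 [0.877 0.881 0.89 ]
-0.3 [0.964 0.969 0.982]
-0.25 [0.692 0.703 0.712]
-0.2 [0.667 0.681 0.696]
-0.15 [0.635 0.652 0.663]
-0.1 [0.603 0.624 0.631]
-0.05 [0.575 0.592 0.603]
-0.0 [0.542 0.557 0.568]
0.05 [0.489 0.499 0.53 ]
0.1 [0.475 0.477 0.48 ]
[ -35.  -17.  110.    0.   87. -101.]
t 3.08 tcp [ 0.3789 -0.1175  0.323 ] psi 156.73 open 0.996 gf 0.0 F [ 0.6 -0.5  0.9]
(0.4, -0.2, 0.32) -> [-74.  -42.1   3. ]
(0.545, -0.345, 0.32) -> [-205.     3.6   -0. ]
```

>>> {"name": "servo_tool", "arguments": {"commands": [[[0, 0, 0], 0.132, 85], [[0, 0, 0], 0.132, 85], [[0, 0, 0], 0.132, 85], [[-37, -21, 0], 0, 85], [[-37, -21, 0], 0, 85], [[-41, 1, 0], 0, 85], [[-41, 1, 0], 0, 85], [[-41, 1, 0], 0, 85], [[-41, 1, 0], 0, 85], [[-41, 1, 0], 0, 85], [[0, 0, 0], 0, 85], [[0, 0, 0], 0, 85]]}}

```text
time_s: 4.58
eef_pos: [0.5466, -0.3429, 0.3228]
eef_rot: [-0.001, 0.39, 0.921, 0.0]
wrist_force: [0.4, 1.0, -0.3]
opening: 0.995
grasp_force: 0.0
```

```bash
python3 - <<'E'
from h import *
go((.5475,-.301,.32))
c=save('wrist','w2'); cv2.imwrite('pics/w2b.png',cv2.resize(c['color'],(800,600),interpolation=2)[:,:,::-1])
E
```

```text
t 4.58 tcp [ 0.5466 -0.3429  0.3228] psi 134.14 open 0.995 gf 0.0 F [ 0.4  1.  -0.3]
(0.5475, -0.301, 0.32) -> [29.4 29.8  2.8]
```

View pics/w2b.png

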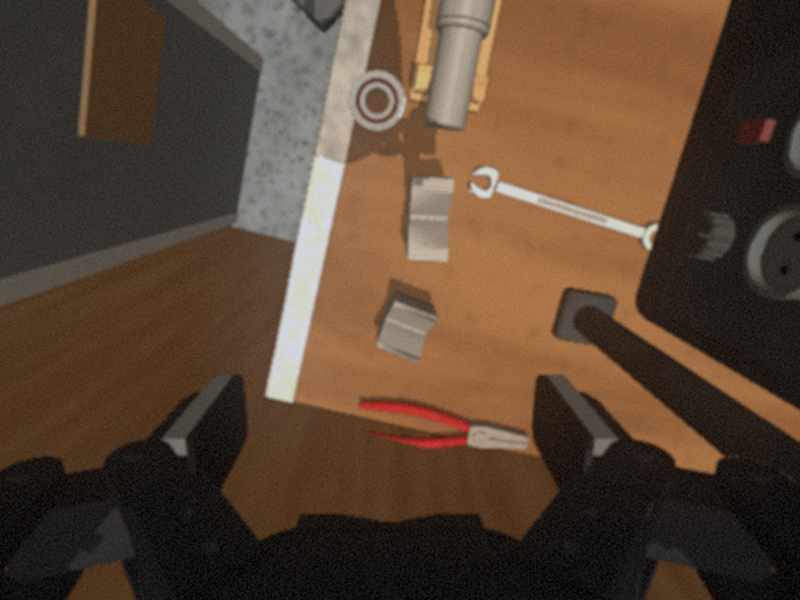

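The tall block is at (430,218) and the low block at (407,325), with the shaft's thick end at (450,110). I'll get their footprints from the depth cloud.

```bash
cat > blk.py <<'E'
from h import *
import sys
from scipy.optimize import minimize
def fit(W,cx,cy,L,B,h,zlo=.012,r=.055):
    """footprint fit: points above zlo near (cx,cy); tight soft rectangle L(along groove) x B"""
    P=W[np.isfinite(W[...,2])]; P=P[(P[:,2]>zlo)&(P[:,2]<h+.006)&(np.hypot(P[:,0]-cx,P[:,1]-cy)<r)]
    rc=cv2.minAreaRect((P[:,:2]*1e3).astype(np.float32)); print(len(P),'rect',np.round(rc[0],1),np.round(rc[1],1),round(rc[2],1),'ztop',np.round(np.percentile(P[:,2],[90,98]),4))
    best=None
    for a in np.radians(np.arange(-5,100,.5)):
        c,n=np.cos(a),np.sin(a); u=P[:,0]*c+P[:,1]*n; v=-P[:,0]*n+P[:,1]*c
        pu,pv=np.percentile(u,[1.5,98.5]),np.percentile(v,[1.5,98.5]); s=abs(pu[1]-pu[0]-L)*0+(pu[1]-pu[0])+(pv[1]-pv[0])
        # groove: z should depend on v only; roof points
        k=P[:,2]>.022; vv=v[k]; zz=P[k,2]; b=np.floor((vv-vv.min())/.002).astype(int)
        sc=sum(np.var(zz[b==j])*(b==j).sum() for j in range(b.max()+1))/k.sum()
        if best is None or sc<best[0]: best=(sc,a,pu,pv,np.array([c*pu.mean()-n*pv.mean(),n*pu.mean()+c*pv.mean()]))
    sc,a,pu,pv,ctr=best; print('groove az',round(np.degrees(a),1),'size',np.round([np.ptp(pu),np.ptp(pv)],4),'ctr',np.round(ctr,4),'rms',round(sc**.5,4))
E
python3 - <<'E'
from blk import *
for f in ['w2','scene0']:
    W=cloud(load(f)); fit(W,.5475,-.301,.032,.066,.0607,r=.05); fit(W,.601,-.385,.04,.046,.044,r=.045)
E
```

```text
1447 rect [ 551.  -300.3] [31.9 66.2] 41.1 ztop [0.0612 0.062 ]
groove az 41.0 size [0.0311 0.0645] ctr [ 0.5506 -0.3002] rms 0.0042
1115 rect [ 607.5 -383.5] [39.9 46.6] 22.5 ztop [0.0439 0.0449]
groove az 22.5 size [0.0389 0.0452] ctr [ 0.607  -0.3831] rms 0.0031
386 rect [ 551.7 -299.7] [33.4 71.2] 41.4 ztop [0.0617 0.0646]
groove az 33.5 size [0.0371 0.0675] ctr [ 0.55   -0.2987] rms 0.0095
286 rect [ 607.2 -381.1] [44.6 49.2] 23.3 ztop [0.0438 0.0462]
groove az 25.5 size [0.0415 0.046 ] ctr [ 0.6067 -0.3809] rms 0.0052
  return _methods._var(a, axis=axis, dtype=dtype, out=out, ddof=ddof,
  arrmean = um.true_divide(arrmean, div, out=arrmean,
  ret = ret.dtype.type(ret / rcount)
```

```bash
python3 - <<'E'
from h import *
go((.551,-.3003,.3228),psi=np.radians(131.1))
E
```

```text
t 4.62 tcp [ 0.5463 -0.343   0.3233] psi 134.12 open 1.0 gf 0.0 F [ 0.5 -0.5 -0.5]
(0.551, -0.3003, 0.3228) -> [29.1 31.6  0.5]
```

>>> {"name": "servo_tool", "arguments": {"commands": [[[0, 0, 0], 0.053, 64], [[15, 16, 0], 0, 64], [[14, 15.6, 0], 0, 64], [[0, 0, 40], 0, 64], [[0, 0, 45], 0, 64], [[0, 0, 45], 0, 64], [[0, 0, 40], 0, 64], [[0, 0, 30], 0, 64], [[0, 0, 0], 0, 64], [[0, 0, 0], 0, 64]]}}

```text
time_s: 5.88
eef_pos: [0.552, -0.3021, 0.1251]
eef_rot: [0.001, 0.414, 0.91, -0.0]
wrist_force: [-0.0, -0.0, -0.4]
opening: 0.746
grasp_force: 0.0
```

```bash
python3 - <<'E'
from h import *
go((.551,-.3003,.028))
E
```

```text
t 5.88 tcp [ 0.552  -0.3021  0.1251] psi 131.03 open 0.746 gf 0.0 F [-0.  -0.  -0.4]
(0.551, -0.3003, 0.028) -> [ 1.9  0.4 97.1]
```

>>> {"name": "servo_tool", "arguments": {"commands": [[[1.5, 0.4, 40], 0, 64], [[0, 0, 30], 0, 64], [[0, 0, 17], 0, 64], [[0, 0, 10], 0, 64], [[0, 0, 0], 0, 64], [[0, 0, 0], 0, 15], [[0, 0, 0], 0, 15], [[0, 0, 0], 0, 15], [[0, 0, 0], 0, 15], [[0, 0, 0], 0, 15], [[0, 0, 0], 0, 15]]}}

```text
time_s: 7.25
eef_pos: [0.5512, -0.3016, 0.0276]
eef_rot: [0.001, 0.415, 0.91, -0.0]
wrist_force: [-0.3, 0.6, 6.4]
opening: 0.368
grasp_force: 61.2
```

```bash
python3 - <<'E'
from h import *
go((.551,-.3003,.27),(.43,-.17,.27),(.40,.07,.27),(.40,.25,.27),(.4596,.330,.27))
E
```

```text
t 7.25 tcp [ 0.5512 -0.3016  0.0276] psi 130.97 open 0.368 gf 61.2 F [-0.3  0.6  6.4]
(0.551, -0.3003, 0.27) -> [   1.1    0.7 -242.4]
(0.43, -0.17, 0.27) -> [177.7  -5.9  -0. ]
(0.4, 0.07, 0.27) -> [200.9 134.7  -0. ]
(0.4, 0.25, 0.27) -> [135.9 118.   -0. ]
(0.4596, 0.33, 0.27) -> [21.3 97.5 -0. ]
```

>>> {"name": "servo_tool", "arguments": {"commands": [[[0, 0, -20], 0, 15], [[0, 0, -44], 0, 15], [[0, 0, -45], 0, 15], [[0, 0, -45], 0, 15], [[0, 0, -45], 0, 15], [[0, 0, -43], 0, 15], [[45, -1.5, 0], 0, 15], [[45, -1.5, 0], 0, 15], [[45, -1.5, 0], 0, 15], [[44, -1.5, 0], 0, 15], [[40, 27, 0], 0, 15], [[40, 27, 0], 0, 15], [[40, 27, 0], 0, 15], [[40, 27, 0], 0, 15], [[40, 27, 0], 0, 15], [[34, 29, 0], 0, 15], [[34, 29, 0], 0, 15], [[34, 29, 0], 0, 15], [[34, 29, 0], 0, 15], [[0, 0, 0], 0, 15]]}}

```text
time_s: 9.75
eef_pos: [0.3963, 0.2507, 0.2682]
eef_rot: [-0.001, 0.413, 0.911, -0.0]
wrist_force: [-0.1, 0.4, -5.9]
opening: 0.367
grasp_force: 61.8
```

>>> {"name": "servo_tool", "arguments": {"commands": [[[0, 0, 0], 0.111, 15], [[0, 0, 0], 0.111, 15], [[0, 0, 0], 0.11, 15], [[0, 0, 0], 0, 15]]}}

```text
time_s: 10.25
eef_pos: [0.3972, 0.2477, 0.2682]
eef_rot: [-0.0, 0.559, 0.829, -0.0]
wrist_force: [0.1, -0.8, -4.9]
opening: 0.367
grasp_force: 61.8
```

```bash
python3 - <<'E'
from h import *
go((.4596+.0004,.330-.001,.27),(.46,.329,.048),psi=np.radians(112))
E
```

```text
t 10.25 tcp [0.3972 0.2477 0.2682] psi 111.96 open 0.367 gf 61.8 F [ 0.1 -0.8 -4.9]
(0.46, 0.329, 0.27) -> [51.9 88.7 -1.8]
(0.46, 0.329, 0.048) -> [  0.   0. 222.]
```

>>> {"name": "servo_tool", "arguments": {"commands": [[[17, 30, 0], 0, 15], [[17, 30, 0], 0, 15], [[18, 28.7, 0], 0, 15], [[0, 0, 40], 0, 15], [[0, 0, 45], 0, 15], [[0, 0, 45], 0, 15], [[0, 0, 40], 0, 15], [[0, 0, 30], 0, 15], [[0, 0, 8], 0, 15], [[0, 0, 0], 0, 15], [[0, 0, 0], 0, 15]]}}

```text
time_s: 11.62
eef_pos: [0.4619, 0.3303, 0.0621]
eef_rot: [0.001, 0.559, 0.829, 0.001]
wrist_force: [0.2, -0.6, -4.8]
opening: 0.364
grasp_force: 62.0
```

```bash
python3 - <<'E'
from h import *
go((.46,.329,.048))
E
```

```text
t 11.62 tcp [0.4619 0.3303 0.0621] psi 111.97 open 0.364 gf 62.0 F [ 0.2 -0.6 -4.8]
(0.46, 0.329, 0.048) -> [-0.5 -2.2 14.1]
```

>>> {"name": "servo_tool", "arguments": {"commands": [[[-0.5, -2, 5], 0, 15], [[0, 0, 5], 0, 15], [[0, 0, 2], 0, 15], [[0, 0, 0], 0, 15], [[0, 0, 0], 0, 15]]}}

```text
time_s: 12.25
eef_pos: [0.459, 0.3287, 0.0483]
eef_rot: [0.0, 0.56, 0.829, 0.0]
wrist_force: [-0.3, -0.5, -4.7]
opening: 0.364
grasp_force: 62.1
```

```bash
python3 - <<'E'
from h import *
go((.46,.329,.048))
E
```

```text
t 12.25 tcp [0.459  0.3287 0.0483] psi 111.95 open 0.364 gf 62.1 F [-0.3 -0.5 -4.7]
(0.46, 0.329, 0.048) -> [-0.1  1.1  0.3]
```

>>> {"name": "servo_tool", "arguments": {"commands": [[[0, 0.8, 0.8], 0, 15], [[0, 0, 0.7], 0, 15], [[0, 0, 0], 0, 15], [[0, 0, 0], 0, 40], [[0, 0, 0], 0, 64], [[0, 0, 0], 0, 64], [[0, 0, 0], 0, 64], [[0, 0, -15], 0, 64], [[0, 0, -40], 0, 64], [[0, 0, -45], 0, 64], [[0, 0, -45], 0, 85], [[0, 0, -45], 0, 85], [[0, 0, -45], 0, 85], [[0, 0, -35], 0, 85], [[0, 0, 0], 0, 85], [[0, 0, 0], 0, 85]]}}

```text
time_s: 14.25
eef_pos: [0.4592, 0.3288, 0.3167]
eef_rot: [-0.0, 0.56, 0.829, -0.0]
wrist_force: [-0.9, 0.7, -0.2]
opening: 0.997
grasp_force: 0.0
```

```bash
python3 - <<'E'
from blk import *
go((.40,.25,.32),(.405,.07,.32),(.43,-.17,.32),(.6075,-.3835,.32))
c=save('wrist','w3'); W=cloud(c); fit(W,.4596,.330,.032,.066,.081,zlo=.03,r=.05)
c=save('scene','s3'); W=cloud(c); fit(W,.4596,.330,.032,.066,.081,zlo=.03,r=.05)
E
```

```text
t 14.25 tcp [0.4592 0.3288 0.3167] psi 111.94 open 0.997 gf 0.0 F [-0.9  0.7 -0.2]
(0.4, 0.25, 0.32) -> [-50.9 -84.4  -3.3]
(0.405, 0.07, 0.32) -> [-168.8  -62.6   -0. ]
(0.43, -0.17, 0.32) -> [-232.   -66.5   -0. ]
(0.6075, -0.3835, 0.32) -> [-264.4   84.9   -0. ]
1555 rect [460.1 330.6] [31.6 65.8] 22.0 ztop [0.0811 0.0818]
groove az 20.5 size [0.0312 0.0649] ctr [0.46   0.3311] rms 0.0045
391 rect [459.6 329.9] [35.2 64.8] 21.8 ztop [0.0802 0.0835]
groove az 95.5 size [0.0602 0.0432] ctr [0.4595 0.3261] rms 0.0124
  return _methods._var(a, axis=axis, dtype=dtype, out=out, ddof=ddof,
  arrmean = um.true_divide(arrmean, div, out=arrmean,
  ret = ret.dtype.type(ret / rcount)
```

>>> {"name": "servo_tool", "arguments": {"commands": [[[-25.5, -42, 0], 0, 85], [[-25.5, -42, 0], 0, 85], [[-42, -15.7, 0], 0, 85], [[-42, -15.7, 0], 0, 85], [[-42, -15.7, 0], 0, 85], [[-42, -15.7, 0], 0, 85], [[-46.4, -13.3, 0], 0, 85], [[-46.4, -13.3, 0], 0, 85], [[-46.4, -13.3, 0], 0, 85], [[-46.4, -13.3, 0], 0, 85], [[-46.4, -13.3, 0], 0, 85], [[-44, 14, 0], 0, 70], [[-44, 14, 0], 0, 70], [[-44, 14, 0], 0, 70], [[-44, 14, 0], 0, 70], [[-44, 14, 0], 0, 70], [[-44, 14, 0], -0.01, 70], [[0, 0, 40], 0, 70], [[0, 0, 30], 0, 70], [[0, 0, 0], 0, 70]]}}

```text
time_s: 16.85
eef_pos: [0.605, -0.381, 0.2413]
eef_rot: [-0.005, 0.556, 0.831, 0.001]
wrist_force: [-0.9, -0.4, 0.0]
opening: 0.82
grasp_force: 0.0
```

```bash
python3 - <<'E'
from h import *
go((.6075,-.3835,.026))
E
```

```text
t 16.85 tcp [ 0.605  -0.381   0.2413] psi 112.5 open 0.82 gf 0.0 F [-0.9 -0.4  0. ]
(0.6075, -0.3835, 0.026) -> [ -3.2   1.4 215.3]
```

>>> {"name": "servo_tool", "arguments": {"commands": [[[-3, 1.4, 40], 0, 70], [[0, 0, 45], 0, 70], [[0, 0, 45], 0, 70], [[0, 0, 35], 0, 70], [[0, 0, 20], 0, 70], [[0, 0, 0], 0, 70], [[0, 0, 0], 0, 70]]}}

```text
time_s: 17.73
eef_pos: [0.6105, -0.3858, 0.0641]
eef_rot: [0.002, 0.555, 0.832, -0.0]
wrist_force: [-0.1, -0.0, 0.5]
opening: 0.823
grasp_force: 0.0
```

```bash
python3 - <<'E'
from h import *
go((.6075,-.3835,.026))
E
```

```text
t 17.73 tcp [ 0.6105 -0.3858  0.0641] psi 112.52 open 0.823 gf 0.0 F [-0.1 -0.   0.5]
(0.6075, -0.3835, 0.026) -> [ 3.2 -1.9 38.1]
```

>>> {"name": "servo_tool", "arguments": {"commands": [[[3, -1.6, 18], 0, 70], [[0, 0, 14], 0, 70], [[0, 0, 6], 0, 70], [[0, 0, 0], 0, 70], [[0, 0, 0], 0, 70], [[0, 0, 0], 0, 70]]}}

```text
time_s: 18.48
eef_pos: [0.6071, -0.3829, 0.0245]
eef_rot: [0.001, 0.555, 0.832, -0.0]
wrist_force: [0.6, -0.3, 0.4]
opening: 0.824
grasp_force: 0.0
```

```bash
python3 - <<'E'
from h import *
go((.6075,-.3835,.026))
E
```

```text
t 18.48 tcp [ 0.6071 -0.3829  0.0245] psi 112.52 open 0.824 gf 0.0 F [ 0.6 -0.3  0.4]
(0.6075, -0.3835, 0.026) -> [-0.7  0.2 -1.5]
```

>>> {"name": "servo_tool", "arguments": {"commands": [[[-0.5, 0, -1], 0, 70], [[0, 0, 0], 0, 20], [[0, 0, 0], 0, 20], [[0, 0, 0], 0, 20], [[0, 0, 0], 0, 20], [[0, 0, 0], 0, 20], [[0, 0, 0], 0, 20]]}}

```text
time_s: 19.35
eef_pos: [0.607, -0.3834, 0.0252]
eef_rot: [0.0, 0.555, 0.832, -0.0]
wrist_force: [-0.7, -0.9, 5.2]
opening: 0.462
grasp_force: 62.8
```

```bash
python3 - <<'E'
from h import *
go((.6075,-.3835,.27),(.44,-.17,.27),(.405,.07,.27),(.42,.28,.27),(.580,.3787,.27))
E
```

```text
t 19.35 tcp [ 0.607  -0.3834  0.0252] psi 112.51 open 0.462 gf 62.8 F [-0.7 -0.9  5.2]
(0.6075, -0.3835, 0.27) -> [  -0.3    0.4 -244.8]
(0.44, -0.17, 0.27) -> [261.4 -73.   -0. ]
(0.405, 0.07, 0.27) -> [235.1  59.6  -0. ]
(0.42, 0.28, 0.27) -> [188.3  94.3  -0. ]
(0.58, 0.3787, 0.27) -> [ 29.9 185.6  -0. ]
```

>>> {"name": "servo_tool", "arguments": {"commands": [[[0, 0, -20], 0, 20], [[0, 0, -45], 0, 20], [[0, 0, -45], 0, 20], [[0, 0, -45], 0, 20], [[0, 0, -45], 0, 20], [[0, 0, -45], 0, 20], [[43.5, -12.2, 0], 0, 20], [[43.5, -12.2, 0], 0, 20], [[43.5, -12.2, 0], 0, 20], [[43.5, -12.2, 0], 0, 20], [[43.5, -12.2, 0], 0, 20], [[43.5, -12.2, 0], 0, 20], [[47, 12, 0], 0, 20], [[47, 12, 0], 0, 20], [[47, 12, 0], 0, 20], [[47, 12, 0], 0, 20], [[47, 12, 0], 0, 20], [[47, 23.5, 0], 0, 20], [[47, 23.5, 0], 0, 20], [[47, 23.5, 0], 0, 20]]}}

```text
time_s: 21.85
eef_pos: [0.4149, 0.2291, 0.27]
eef_rot: [-0.0, 0.555, 0.832, -0.0]
wrist_force: [0.9, -1.3, -4.7]
opening: 0.456
grasp_force: 62.2
```

>>> {"name": "servo_tool", "arguments": {"commands": [[[47, 23.5, 0], 0.009, 20], [[7.5, 46.4, 0], 0, 20], [[7.5, 46.4, 0], 0, 20], [[7.5, 46.4, 0], 0, 20], [[7.5, 46.4, 0], 0, 20], [[0, 0, 30], 0, 20], [[0, 0, 45], 0, 20], [[0, 0, 45], 0, 20], [[0, 0, 40], 0, 20], [[0, 0, 30], 0, 20], [[0, 0, 10], 0, 20], [[0, 0, 0], 0, 20], [[0, 0, 0], 0, 20], [[0, 0, 0], 0, 20]]}}

```text
time_s: 23.6
eef_pos: [0.5815, 0.3775, 0.0717]
eef_rot: [0.001, 0.559, 0.829, 0.001]
wrist_force: [0.5, -0.6, -5.2]
opening: 0.463
grasp_force: 62.7
```

```bash
python3 - <<'E'
from h import *
go((.580,.3787,.0452))
E
```

```text
t 23.6 tcp [0.5815 0.3775 0.0717] psi 112.0 open 0.463 gf 62.7 F [ 0.5 -0.6 -5.2]
(0.58, 0.3787, 0.0452) -> [ 1.6 -0.9 26.5]
```

>>> {"name": "servo_tool", "arguments": {"commands": [[[1, -0.6, 10], 0, 20], [[0, 0, 8], 0, 20], [[0, 0, 4], 0, 20], [[0, 0, 2], 0, 20], [[0, 0, 0], 0, 20], [[0, 0, 0], 0, 20], [[0, 0, 0], 0, 20]]}}

```text
time_s: 24.48
eef_pos: [0.5797, 0.3778, 0.046]
eef_rot: [0.0, 0.559, 0.829, 0.0]
wrist_force: [-0.6, -0.3, -5.5]
opening: 0.461
grasp_force: 62.9
```

```bash
python3 - <<'E'
from h import *
go((.580,.3787,.0452))
E
```

```text
t 24.48 tcp [0.5797 0.3778 0.046 ] psi 112.0 open 0.461 gf 62.9 F [-0.6 -0.3 -5.5]
(0.58, 0.3787, 0.0452) -> [0.7 0.6 0.8]
```

>>> {"name": "servo_tool", "arguments": {"commands": [[[0.6, 0.6, 0.8], 0, 20], [[0, 0, 0.6], 0, 20], [[0, 0, 0], 0, 20], [[0, 0, 0], 0, 45], [[0, 0, 0], 0, 70], [[0, 0, 0], 0, 70], [[0, 0, 0], 0, 70], [[0, 0, -15], 0, 70], [[0, 0, -40], 0, 70], [[0, 0, -45], 0, 70], [[0, 0, -45], 0, 85], [[0, 0, -45], 0, 85], [[0, 0, -45], 0, 85], [[0, 0, -35], 0, 85], [[0, 0, 0], 0, 85], [[0, 0, 0], 0, 85]]}}

```text
time_s: 26.48
eef_pos: [0.5795, 0.3784, 0.3142]
eef_rot: [-0.0, 0.559, 0.829, -0.0]
wrist_force: [-1.0, 0.2, -0.3]
opening: 0.996
grasp_force: 0.0
```

```bash
python3 -W ignore - <<'E'
from blk import *
go((.42,.28,.32),(.405,.07,.32),(.41,-.10,.32))
c=save('wrist','w4'); W=cloud(c); fit(W,.4596,.330,.032,.066,.081,zlo=.03,r=.05);fit(W,.580,.3787,.04,.046,.064,zlo=.03,r=.045)
cv2.imwrite('pics/w4b.png',cv2.resize(c['color'],(800,600),interpolation=2)[:,:,::-1])
E
```

```text
t 26.48 tcp [0.5795 0.3784 0.3142] psi 112.0 open 0.996 gf 0.0 F [-1.   0.2 -0.3]
(0.42, 0.28, 0.32) -> [ -31.5 -184.7   -5.8]
(0.405, 0.07, 0.32) -> [-189.1  -92.6   -0. ]
(0.41, -0.1, 0.32) -> [-159.5  -59.1   -0. ]
2109 rect [460.4 330.6] [33.  66.3] 21.8 ztop [0.0809 0.0818]
groove az 22.0 size [0.0313 0.0644] ctr [0.4606 0.3314] rms 0.0116
1294 rect [581.1 378.4] [39.6 46.5] 22.0 ztop [0.064 0.065]
groove az 22.5 size [0.0383 0.0459] ctr [0.5812 0.3785] rms 0.0037
```

View pics/w4b.png

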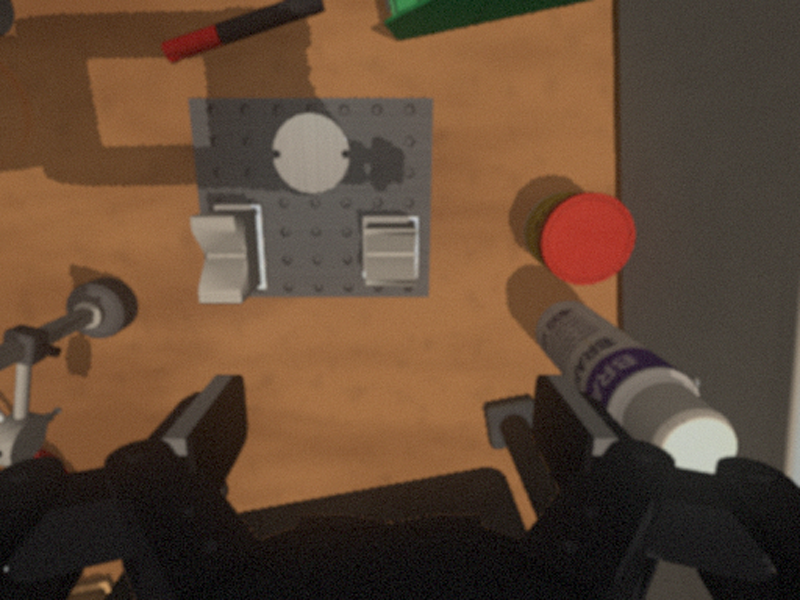

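The tall block at (222,258) and the low block at (390,250) stand inside their pads' rims, aligned with the plate. Next is the shaft.

>>> {"name": "servo_tool", "arguments": {"commands": [[[-8, -46, -1], 0, 85], [[-8, -46, -1], 0, 85], [[-8, -46, -1], 0, 85], [[-8, -46, -1], 0, 85], [[-47, -23, 0], 0, 85], [[-47, -23, 0], 0, 85], [[-47, -23, 0], 0, 85], [[-47, -23, 0], 0, 85], [[-40, -15, 0], 0, 85], [[-40, -15, 0], 0, 85], [[-40, -15, 0], 0, 85], [[-40, -15, 0], 0, 85], [[-40, 0, 0], 0, 85], [[-25, 0, 0], 0, 85], [[0, 0, 0], -0.108, 85], [[0, 0, 0], -0.108, 85], [[0, 0, 0], 0, 85], [[0, 0, 0], 0, 85], [[0, 0, 0], 0, 85]]}}

```text
time_s: 28.9
eef_pos: [0.4349, -0.1597, 0.3181]
eef_rot: [-0.0, 0.467, 0.884, 0.0]
wrist_force: [-0.3, 0.2, 0.3]
opening: 0.996
grasp_force: 0.0
```

```bash
python3 -W ignore - <<'E'
from h import *
go((.45,-.16,.32))
c=save('wrist','w5'); cv2.imwrite('pics/w5b.png',cv2.resize(c['color'],(800,600),interpolation=2)[:,:,::-1])
E
```

```text
t 28.9 tcp [ 0.4349 -0.1597  0.3181] psi 124.32 open 0.996 gf 0.0 F [-0.3  0.2  0.3]
(0.45, -0.16, 0.32) -> [-8.7 12.3 -1.9]
```

View pics/w5b.png

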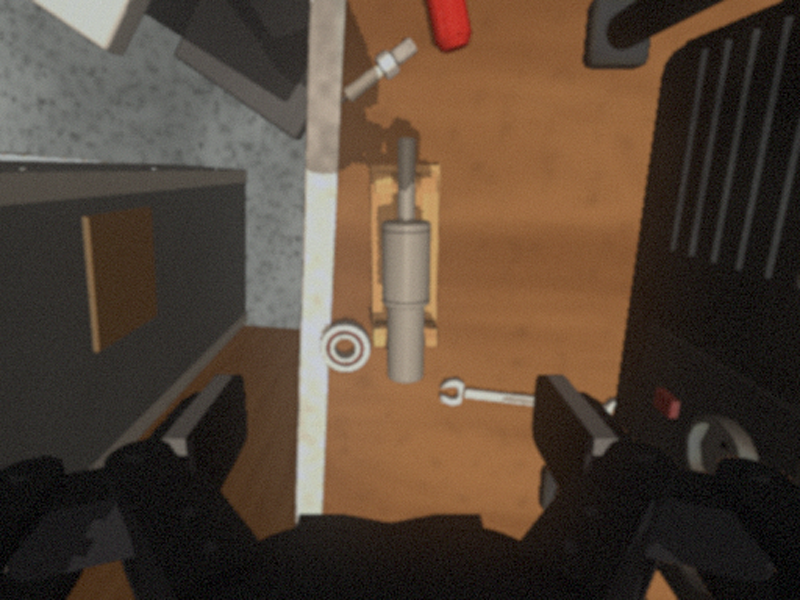

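The shaft is near upright in the picture: thin end at (407,140), shoulders at (407,222) and (407,302), thick end at (405,380). I'll fit its axis to the depth points using the known radii.

```bash
cat > shaft.py <<'E'
from h import *
from scipy.optimize import least_squares
def fitshaft(W,x0,y0,az,z):
    P=W[np.isfinite(W[...,2])]; P=P[(abs(P[:,2]-z)<.03)&(np.hypot(P[:,0]-x0,P[:,1]-y0)<.13)]
    def parts(p):
        d=np.array([np.cos(p[2])*np.cos(p[4]),np.sin(p[2])*np.cos(p[4]),np.sin(p[4])]); q=P-[p[0],p[1],p[3]]; s=q@d; return s,np.linalg.norm(q-np.outer(s,d),axis=1)
    p=np.array([x0,y0,np.radians(az),z,0.])
    for it in range(6):
        s,r=parts(p); R=np.where(s<-.036,.007,np.where(s<.033,.02,.016))
        k=(abs(r-R)<(.01 if it<2 else .004))&(s>-.1)&(s<.1)&(P[:,2]>z-.004)&~((abs(abs(s)-.058)<.012)) &(abs(s+.036)>.005)&(abs(s-.033)>.005)
        def res(q): return (parts(q)[1]-R)[k]
        p=least_squares(res,p,loss='soft_l1',f_scale=.001).x
        # slide along axis: ends of the steel
        s,r=parts(p); m=(r<.018)&(r>.014)&(s>.07)&(s<.115)&(P[:,2]>z); e=np.percentile(s[m],99) if m.sum()>20 else .1
        m2=(r>.017)&(r<.023)&(P[:,2]>z+.008)&(abs(s)<.06); lo,hi=np.percentile(s[m2],[1,99])
        sh=((lo+.036)+(hi-.033))/2; p[:2]+=sh*np.array([np.cos(p[2]),np.sin(p[2])])
    print('n',k.sum(),'mid',np.round(p[:2],4),'az',round(np.degrees(p[2]),2),'z',round(p[3],4),'tilt deg',round(np.degrees(p[4]),2),'rms',round(float(np.sqrt(np.mean(res(p)**2))),4),'ends(mid lo,hi; thick end)',np.round([lo,hi,e],4)); return p
E
python3 - <<'E'
from shaft import *
c=load('w5'); p=fitshaft(cloud(c),.45,-.161,-55.6,.045)
for u,v in [(407,222),(406,302),(405,376),(407,140)]: print(np.round(pt(c,u*.64,v*.64),4))
a=p[2]; g=p[:2]+.017*np.array([np.cos(a),np.sin(a)]); print('grip',g); go((*g,.318),(*g,.048),psi=a+np.pi)
E
```

```text
Traceback (most recent call last):
  File "shaft.py", line 15, in fitshaft
    m2=(r>.017)&(r<.023)&(P[:,2]>z+.008)&(abs(s)<.06); lo,hi=np.percentile(s[m2],[1,99])
                                                             ~~~~~~~~~~~~~^^^^^^^^^^^^^^
IndexError: index -1 is out of bounds for axis 0 with size 0
```

```bash
python3 - <<'E'
from shaft import *
c=load('w5'); Q=[pt(c,u*.64,v*.64) for u,v in [(407,226),(406,298),(405,374),(407,145)]]
print(np.round(Q,4)); W=cloud(c)
a=np.arctan2(*(Q[2]-Q[3])[1::-1]); print(np.degrees(a)); d=np.array([np.cos(a),np.sin(a)]); m=(Q[0]+Q[1])[:2]/2
P=W[np.isfinite(W[...,2])]; s=(P[:,:2]-m)@d; v=(P[:,:2]-m)@[-d[1],d[0]]
for lo in np.arange(-.11,.13,.01):
    k=(abs(s-lo-.005)<.005)&(abs(v)<.024)&(P[:,2]>.035)&(P[:,2]<.1)
    if k.sum()>8: print(round(lo+.005,3),k.sum(),'v',np.round(np.percentile(v[k],[2,98])*1e3,1),'ztop',np.round(np.percentile(P[k,2],95),4))
E
```

```text
[[ 0.4332 -0.1324  0.0652]
 [ 0.4659 -0.1806  0.0625]
 [ 0.5034 -0.236   0.0615]
 [ 0.3993 -0.0829  0.0531]]
-55.775175514343545
-0.095 50 v [-6.6  6.8] ztop 0.0528
-0.085 93 v [-6.6  6.8] ztop 0.0528
-0.075 99 v [-6.5  5.7] ztop 0.0529
-0.065 283 v [-23.6  23. ] ztop 0.0523
-0.055 267 v [-23.3  22.9] ztop 0.052
-0.045 86 v [-6.3  6.1] ztop 0.0526
-0.035 149 v [-15.1  16.1] ztop 0.0619
-0.025 263 v [-18.8  18.6] ztop 0.0657
-0.015 251 v [-18.8  18.9] ztop 0.0655
-0.005 243 v [-18.8  19.2] ztop 0.0658
0.005 243 v [-18.9  19.4] ztop 0.0655
0.015 234 v [-18.9  19.8] ztop 0.0654
0.025 235 v [-18.9  20. ] ztop 0.0655
0.035 189 v [-18.9  18.6] ztop 0.0657
0.045 175 v [-15.   15.1] ztop 0.0619
0.055 173 v [-15.   15.3] ztop 0.0617
0.065 237 v [-23.2  23.1] ztop 0.0615
0.075 233 v [-23.2  23.3] ztop 0.0617
0.085 167 v [-15.  16.] ztop 0.0617
0.095 164 v [-15.   16.3] ztop 0.0616
0.105 74 v [-15.   15.7] ztop 0.0613
```

```bash
python3 - <<'E'
from h import *
W=cloud(load('w5')); P=W[np.isfinite(W[...,2])]; d=np.array([.5624,-.8269]); m=np.array([.4614,-.1739]); s=(P[:,:2]-m)@d; v=(P[:,:2]-m)@[-d[1],d[0]]
k=(abs(s)<.02)&(abs(v)>.022)&(abs(v)<.06); print(np.percentile(P[k,2],[50,95,100])); go((.4614,-.1739,.048))
E
```

```text
[0.313724   0.36835715 0.37040479]
t 28.95 tcp [ 0.435  -0.1598  0.3182] psi 124.34 open 0.995 gf 0.0 F [-0.8 -0.7  0.9]
(0.4614, -0.1739, 0.048) -> [-26.6  13.9 270.2]
```

>>> {"name": "servo_tool", "arguments": {"commands": [[[0, 0, 0], 0, 75], [[0, 0, 0], 0, 75]]}}

```text
time_s: 29.2
eef_pos: [0.435, -0.1599, 0.3184]
eef_rot: [0.0, 0.467, 0.884, -0.0]
wrist_force: [0.1, 0.0, 1.1]
opening: 0.881
grasp_force: 0.0
```

>>> {"name": "servo_tool", "arguments": {"commands": [[[-13, 7, 20], 0, 75], [[-13.5, 7, 40], 0, 75], [[0, 0, 45], 0, 75], [[0, 0, 45], 0, 75], [[0, 0, 40], 0, 75], [[0, 0, 30], 0, 75], [[0, 0, 0], 0, 75], [[0, 0, 0], 0, 75], [[0, 0, 0], 0, 75]]}}

```text
time_s: 30.32
eef_pos: [0.4627, -0.1746, 0.1001]
eef_rot: [0.002, 0.467, 0.885, -0.0]
wrist_force: [0.5, -0.3, 0.3]
opening: 0.879
grasp_force: 0.0
```

```bash
python3 - <<'E'
from h import *
go((.4614,-.1739,.048))
W=cloud(load('w5')); P=W[np.isfinite(W[...,2])]; d=np.array([.5624,-.8269]); m=np.array([.4614,-.1739]); s=(P[:,:2]-m)@d; v=(P[:,:2]-m)@[-d[1],d[0]]
k=(abs(s)<.02)&(abs(v)>.022)&(abs(v)<.06)&(P[:,2]<.1); print(k.sum(),np.percentile(P[k,2],[50,95,100]))
E
```

```text
t 30.32 tcp [ 0.4627 -0.1746  0.1001] psi 124.38 open 0.879 gf 0.0 F [ 0.5 -0.3  0.3]
(0.4614, -0.1739, 0.048) -> [ 1.3 -0.6 52.1]
1369 [0.00028225 0.01074297 0.01236516]
```

Rails are only 12 mm high, so the fingertips at about 26 mm clear them.

>>> {"name": "servo_tool", "arguments": {"commands": [[[1, -0.5, 20], 0, 75], [[0, 0, 20], 0, 75], [[0, 0, 9], 0, 75], [[0, 0, 2.5], 0, 75], [[0, 0, 0], 0, 75], [[0, 0, 0], 0, 25], [[0, 0, 0], 0, 25], [[0, 0, 0], 0, 25], [[0, 0, 0], 0, 25], [[0, 0, 0], 0, 25], [[0, 0, 0], 0, 25]]}}

```text
time_s: 31.7
eef_pos: [0.4608, -0.1736, 0.0476]
eef_rot: [0.0, 0.466, 0.885, -0.0]
wrist_force: [-1.5, 0.4, 5.4]
opening: 0.456
grasp_force: 59.5
```

```bash
python3 - <<'E'
from h import *
go((.4614,-.1739,.048),(.4614,-.1739,.26),(.41,-.09,.26),(.40,.07,.26),(.40,.25,.26),(.5365,.3608,.26))
E
```

```text
t 31.7 tcp [ 0.4608 -0.1736  0.0476] psi 124.39 open 0.456 gf 59.5 F [-1.5  0.4  5.4]
(0.4614, -0.1739, 0.048) -> [-0.6  0.4 -0.4]
(0.4614, -0.1739, 0.26) -> [   0.    0. -212.]
(0.41, -0.09, 0.26) -> [98.3  5.  -0. ]
(0.4, 0.07, 0.26) -> [137.7  82.1  -0. ]
(0.4, 0.25, 0.26) -> [148.5 101.7  -0. ]
(0.5365, 0.3608, 0.26) -> [ 14.3 175.2  -0. ]
```

>>> {"name": "servo_tool", "arguments": {"commands": [[[0, 0, -10], 0, 25], [[0, 0, -25], 0, 25], [[0, 0, -35], 0, 25], [[0, 0, -35], 0, 25], [[0, 0, -35], 0, 25], [[0, 0, -35], 0, 25], [[0, 0, -37], 0, 25], [[33, 2, 0], 0, 25], [[33, 2, 0], 0, 25], [[33, 2, 0], 0, 25], [[35, 20, 0], 0, 25], [[35, 20, 0], 0, 25], [[35, 20, 0], 0, 25], [[35, 20, 0], 0, 25], [[37, 25.5, 0], 0, 25], [[37, 25.5, 0], 0, 25], [[37, 25.5, 0], 0, 25], [[37, 25.5, 0], 0, 25], [[0, 0, 0], 0, 25]]}}

```text
time_s: 34.08
eef_pos: [0.3959, 0.2546, 0.2585]
eef_rot: [-0.001, 0.465, 0.885, -0.0]
wrist_force: [0.2, -0.7, -5.6]
opening: 0.451
grasp_force: 62.0
```

>>> {"name": "servo_tool", "arguments": {"commands": [[[4, 44, 0], 0, 25], [[4, 44, 0], 0, 25], [[4, 44, 0], 0, 25], [[4, 43, 0], 0, 25], [[0, 0, 0], -0.1, 25], [[0, 0, 0], -0.14, 25], [[0, 0, 0], -0.14, 25], [[0, 0, 0], -0.14, 25], [[0, 0, 0], -0.14, 25], [[0, 0, 0], -0.14, 25], [[0, 0, 0], -0.14, 25], [[0, 0, 0], -0.14, 25], [[0, 0, 0], -0.14, 25], [[0, 0, 0], -0.13, 25], [[0, 0, 0], 0, 25], [[0, 0, 0], 0, 25], [[0, 0, 0], 0, 25]]}}

```text
time_s: 36.2
eef_pos: [0.5325, 0.364, 0.2588]
eef_rot: [-0.0, -0.188, 0.982, -0.0]
wrist_force: [0.6, -0.2, -4.1]
opening: 0.454
grasp_force: 62.9
```

```bash
python3 - <<'E'
from h import *
go((.5365,.3608,.26))
a=save('scene','s6'); b=save('side','d6')
def crop(c,x):
    q=c['R']@np.array(x)+c['t']; u,v=int(c['fx']*q[0]/q[2]+c['cx']),int(c['fy']*q[1]/q[2]+c['cy']); print(u,v)
    u=np.clip(u,65,512-65); v=np.clip(v,70,384-70); return cv2.resize(c['color'][v-70:v+70,u-65:u+65],(400,430),interpolation=2)
cv2.imwrite('pics/s6b.png',np.hstack([crop(a,(.53,.36,.15)),crop(b,(.53,.36,.15))])[:,:,::-1])
E
```

```text
t 36.2 tcp [0.5325 0.364  0.2588] psi 201.64 open 0.454 gf 62.9 F [ 0.6 -0.2 -4.1]
(0.5365, 0.3608, 0.26) -> [-2.5 -4.4 -1.2]
137 172
238 240
```

View pics/s6b.png

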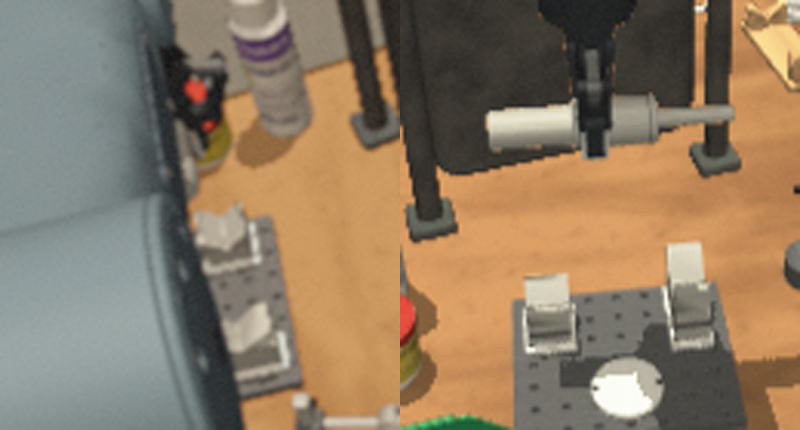

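The shaft hangs level above the plate. Its thin end, right at about (725,115) in the side view, is towards the tall block. I'll check tilt and heading numerically.

```bash
cat > sl.py <<'E'
from h import *
def slices(c,org,az,zc,vis=(-.095,-.085,-.075,-.065,-.055,-.045,.045,.055,.065,.075,.085,.095)):
    a=np.radians(az); d=np.array([np.cos(a),np.sin(a)]); W=cloud(c); P=W[np.isfinite(W[...,2])]; s=(P[:,:2]-org)@d; v=(P[:,:2]-org)@[-d[1],d[0]]
    z=P[:,2]; near=(abs(v)<.03)&(abs(z-zc)<.03)
    for x in vis:
        k=near&(abs(s-x)<.005)
        if k.sum()<12: continue
        r=.007 if x<-.036 else .02 if x<.033 else .016
        from scipy.optimize import least_squares
        f=least_squares(lambda q:np.hypot(v[k]-q[0],z[k]-q[1])-r,[0,zc],loss='soft_l1',f_scale=.001).x
        print(x,k.sum(),'v %.1f z %.1f mm'%(f[0]*1e3,f[1]*1e3))
    k=near&(abs(v)<.02); print('s range',np.round(np.percentile(s[k&(abs(s)<.125)],[.5,99.5]),4))
E
python3 - <<'E'
from sl import *
p,psi,o=pose(); az=np.degrees(psi)-180; a=np.radians(az); org=p[:2]-.017*np.array([np.cos(a),np.sin(a)])
print(az,org); 
c=save('wrist','w6'); slices(c,org,az,p[2]-.003); print('side'); slices(load('d6'),org,az,p[2]-.003)
E
```

```text
21.679397016613223 [0.516773   0.35786083]
-0.085 635 v -0.3 z 256.3 mm
-0.075 1240 v -0.2 z 256.3 mm
-0.065 1119 v -0.2 z 256.3 mm
-0.055 1053 v -0.2 z 256.2 mm
-0.045 995 v -0.2 z 256.2 mm
0.045 195 v -0.0 z 255.8 mm
s range [-0.084   0.0409]
side
-0.095 15 v -0.4 z 255.3 mm
-0.085 24 v -1.9 z 256.0 mm
-0.075 23 v -1.2 z 256.5 mm
-0.065 20 v -0.5 z 256.2 mm
-0.055 22 v -0.4 z 256.5 mm
-0.045 24 v -1.5 z 255.8 mm
0.045 54 v -1.3 z 255.6 mm
0.055 50 v -1.3 z 255.6 mm
0.065 53 v -0.7 z 255.5 mm
0.075 55 v -1.5 z 255.9 mm
0.085 53 v -0.9 z 256.0 mm
0.095 52 v -0.9 z 255.8 mm
s range [-0.0968  0.1014]
```

>>> {"name": "servo_tool", "arguments": {"commands": [[[-2.5, -4.4, 20], 0, 25], [[0, 0, 35], 0, 25], [[0, 0, 35], 0, 25], [[0, 0, 30], 0, 25], [[0, 0, 20], 0, 25], [[0, 0, 10], 0, 25], [[0, 0, 0], 0, 25], [[0, 0, 0], 0, 25], [[0, 0, 0], 0, 25], [[0, 0, 0], 0, 25]]}}

```text
time_s: 37.6
eef_pos: [0.537, 0.3613, 0.1097]
eef_rot: [0.001, -0.188, 0.982, 0.0]
wrist_force: [-0.4, 0.3, -6.2]
opening: 0.45
grasp_force: 63.0
```

```bash
python3 - <<'E'
from h import *
go((.5365,.3608,.0711))
E
```

```text
t 37.6 tcp [0.537  0.3613 0.1097] psi 201.73 open 0.45 gf 63.0 F [-0.4  0.3 -6.2]
(0.5365, 0.3608, 0.0711) -> [ 0.6 -0.3 38.6]
```

>>> {"name": "servo_tool", "arguments": {"commands": [[[0.5, 0, 15], 0, 25], [[0, 0, 10], 0, 25], [[0, 0, 7], 0, 25], [[0, 0, 3], 0, 25], [[0, 0, 0], 0, 25], [[0, 0, 0], 0, 25], [[0, 0, 0], 0, 25]]}}

```text
time_s: 38.48
eef_pos: [0.5364, 0.361, 0.0744]
eef_rot: [0.0, -0.188, 0.982, 0.0]
wrist_force: [1.4, 0.5, -5.4]
opening: 0.448
grasp_force: 63.0
```

```bash
python3 - <<'E'
from sl import *
go((.5365,.3608,.0711)); p,psi,o=pose()
az=np.degrees(psi)-180; a=np.radians(az); org=p[:2]-.017*np.array([np.cos(a),np.sin(a)])
c=save('side','d7'); slices(c,org,az,p[2]-.003,(-.09,-.045,.045,.095))
E
```

```text
t 38.48 tcp [0.5364 0.361  0.0744] psi 201.72 open 0.448 gf 63.0 F [ 1.4  0.5 -5.4]
(0.5365, 0.3608, 0.0711) -> [-0.  -0.2  3.3]
-0.09 15 v -1.4 z 71.4 mm
-0.045 35 v 0.2 z 68.8 mm
0.045 55 v 1.3 z 70.1 mm
0.095 44 v -0.5 z 71.8 mm
s range [-0.0953  0.1001]
```

Still hanging free, about 3 mm to go.

>>> {"name": "servo_tool", "arguments": {"commands": [[[0, 0, 1.5], 0, 25], [[0, 0, 1], 0, 25], [[0, 0, 0.5], 0, 25], [[0, 0, 0], 0, 25], [[0, 0, 0], 0, 25]]}}

```text
time_s: 39.15
eef_pos: [0.5362, 0.3609, 0.0715]
eef_rot: [0.0, -0.188, 0.982, 0.0]
wrist_force: [-2.8, -2.8, 4.7]
opening: 0.451
grasp_force: 63.6
```

>>> {"name": "servo_tool", "arguments": {"commands": [[[0, 0, 0], 0, 45], [[0, 0, 0], 0, 60], [[0, 0, 0], 0, 75], [[0, 0, 0], 0, 75], [[0, 0, 0], 0, 75], [[0, 0, -15], 0, 75], [[0, 0, -40], 0, 75], [[0, 0, -45], 0, 75], [[0, 0, -45], 0, 75], [[0, 0, -45], 0, 75], [[0, 0, -45], 0, 75], [[0, 0, 0], 0, 75], [[0, 0, 0], 0, 75]]}}

```text
time_s: 40.78
eef_pos: [0.5359, 0.3608, 0.3063]
eef_rot: [0.0, -0.188, 0.982, 0.0]
wrist_force: [0.3, -0.9, -0.6]
opening: 0.879
grasp_force: 0.0
```

```bash
python3 -W ignore - <<'E'
from sl import *
c=save('wrist','w8'); slices(c,np.array([.5207,.3545]),21.7,.0686,(-.09,-.075,-.045,-.03,-.02,-.01,0,.01,.02,.03,.045,.055,.065,.075,.09))
a=save('side','d8'); slices(a,np.array([.5207,.3545]),21.7,.0686,(-.09,-.02,0,.02,.095))
im=np.hstack([cv2.resize(c['color'],(512,384)),cv2.resize(a['color'][180:330,160:330],(288,254)).repeat(1,0) if 0 else cv2.resize(a['color'][165:337,155:284],(288,384),interpolation=2)]); cv2.imwrite('pics/w8b.png',im[:,:,::-1])
go((.42,.28,.30),(.40,.20,.30))
E
```

```text
-0.09 129 v 0.9 z 68.8 mm
-0.075 561 v -0.2 z 71.7 mm
-0.045 147 v 0.5 z 68.7 mm
-0.03 343 v 0.7 z 68.5 mm
-0.02 315 v 0.7 z 68.7 mm
-0.01 312 v 0.7 z 68.7 mm
0 304 v 0.7 z 68.7 mm
0.01 290 v 0.5 z 68.7 mm
0.02 295 v 0.6 z 68.8 mm
0.03 261 v 0.5 z 68.7 mm
0.045 322 v 0.6 z 68.4 mm
0.055 304 v 0.5 z 68.5 mm
0.065 296 v 0.5 z 68.5 mm
0.075 284 v 0.4 z 68.6 mm
0.09 201 v 0.4 z 68.7 mm
s range [-0.0956  0.0995]
-0.09 15 v -1.0 z 68.3 mm
-0.02 49 v -0.5 z 68.5 mm
0 52 v -0.5 z 68.4 mm
0.02 53 v -0.7 z 68.6 mm
0.095 42 v -1.0 z 68.6 mm
s range [-0.0953  0.1002]
t 40.88 tcp [0.5354 0.3606 0.3045] psi 201.73 open 0.88 gf 0.0 F [-0.2  0.2 -0.2]
(0.42, 0.28, 0.3) -> [137.  -32.1   4.5]
(0.4, 0.2, 0.3) -> [ 48.2 -66.9  -0. ]
```

View pics/w8b.png

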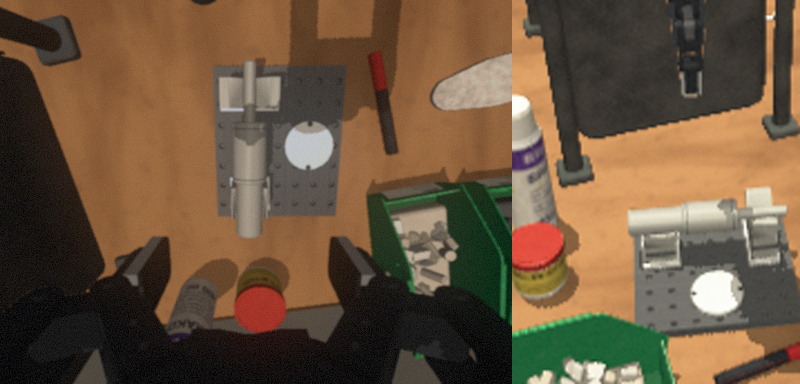

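>>> {"name": "servo_tool", "arguments": {"commands": [[[0, 0, 0], 0.171, 75], [[0, 0, 0], 0.171, 75], [[0, 0, 0], 0.171, 75], [[0, 0, 0], 0.171, 75], [[0, 0, 0], 0.171, 75], [[0, 0, 0], 0.171, 75], [[0, 0, 0], 0.171, 60], [[0, 0, 0], 0.171, 60], [[0, 0, 0], 0.171, 60], [[0, 0, 0], 0.171, 60], [[0, 0, 0], 0.17, 60], [[-35, -37, -7], 0, 60], [[-35, -37, -7], 0, 60], [[-35, -37, -7], 0, 60], [[-35, -37, -7], 0, 60], [[-35, -5, -7], 0, 60], [[0, 0, 0], 0, 60], [[0, 0, 0], 0, 60], [[0, 0, 0], 0, 60]]}}

```text
time_s: 43.25
eef_pos: [0.3956, 0.1762, 0.3401]
eef_rot: [-0.001, 0.682, 0.732, -0.001]
wrist_force: [-0.3, 0.1, -0.1]
opening: 0.705
grasp_force: 0.0
```

```bash
python3 -W ignore - <<'E'
from sl import *
go((.36,.228,.34))
c=save('wrist','w9'); cv2.imwrite('pics/w9b.png',cv2.resize(c['color'],(800,600),interpolation=2)[:,:,::-1])
W=cloud(c); P=W[np.isfinite(W[...,2])]; P=P[np.hypot(P[:,0]-.36,P[:,1]-.19)<.12]
for lo,hi in [(.006,.02),(.026,.034),(.06,.095),(.099,.122),(.123,.135),(.135,.15),(.152,.16)]:
    Q=P[(P[:,2]>lo)&(P[:,2]<hi)]
    if len(Q)<8: print(lo,len(Q)); continue
    r=cv2.minAreaRect((Q[:,:2]*1e3).astype(np.float32)); print(lo,hi,len(Q),'med',np.round(np.median(Q,0),4),'rect',np.round(r[0],1),np.round(r[1],1),round(r[2],1))
E
```

```text
t 43.25 tcp [0.3956 0.1762 0.3401] psi 94.06 open 0.705 gf 0.0 F [-0.3  0.1 -0.1]
(0.36, 0.228, 0.34) -> [ 54.2 -31.8   0.1]
0.006 0.02 11 med [0.381  0.2363 0.0164] rect [354.5 194.2] [238.9  32.9] 49.2
0.026 0.034 502 med [0.3676 0.24   0.0292] rect [359.5 229. ] [49.2 49.9] 49.6
0.06 2
0.099 0.122 803 med [0.3651 0.2102 0.1149] rect [369.1 187.5] [ 33.1 108.8] 5.1
0.123 0.135 381 med [0.3685 0.1554 0.1284] rect [364.8 186. ] [16.6 99.3] 6.3
0.135 0.15 48 med [0.3669 0.1545 0.1399] rect [365.2 192.6] [ 7.9 86.4] 6.2
0.152 0.16 159 med [0.359  0.2294 0.156 ] rect [358.9 229.4] [11.8 12.4] 3.9
```

View pics/w9b.png

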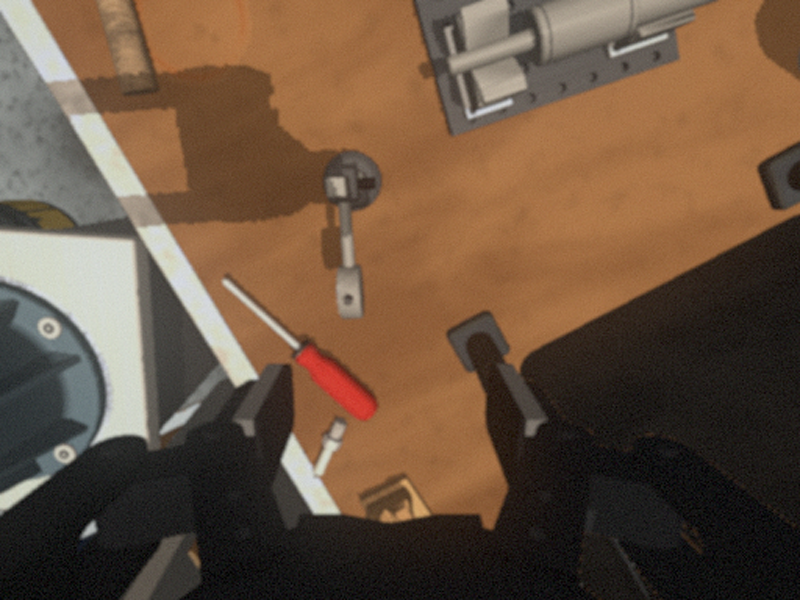

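```bash
python3 -W ignore - <<'E'
from h import *
W=cloud(load('w9')); P=W[np.isfinite(W[...,2])]; P=P[(np.hypot(P[:,0]-.368,P[:,1]-.152)<.026)&(P[:,2]>.112)&(P[:,2]<.138)]
r=cv2.minAreaRect((P[:,:2]*1e3).astype(np.float32)); print(len(P),np.round(r[0],1),np.round(r[1],1),r[2],np.round(np.percentile(P[:,2],[50,98]),4))
c=np.array(r[0])/1e3
P=W[np.isfinite(W[...,2])]; P=P[(np.hypot(P[:,0]-.364,P[:,1]-.19)<.016)&(P[:,2]>.1)&(P[:,2]<.12)]
y=np.polyfit(P[:,1],P[:,0],1); print('arm az',np.degrees(np.arctan2(-1,-y[0])), 'x at y=.2294',np.polyval(y,.2294))
d=c-[.3589,.2294]; print('az',np.degrees(np.arctan2(d[1],d[0])),np.hypot(*d))
go((.3589,.2294,.34),psi=np.radians(96.5))
E
```

```text
533 [368.1 155.4] [16.7 44.8] 6.979985237121582 [0.1266 0.1316]
arm az -83.04886083035176 x at y=.2294 0.3595211151683134
az -82.88975628318406 0.07452558989779706
t 43.3 tcp [0.3956 0.1762 0.3402] psi 94.07 open 0.706 gf 0.0 F [ 0.2 -0.5  1.3]
(0.3589, 0.2294, 0.34) -> [ 57.  -30.5   0.2]
```

>>> {"name": "servo_tool", "arguments": {"commands": [[[0, 0, 0], -0.051, 40], [[28.6, -14.8, 0], 0, 40], [[28.6, -14.8, 0], 0, 40], [[0, 0, 25], 0, 40], [[0, 0, 40], 0, 40], [[0, 0, 40], 0, 40], [[0, 0, 25], 0, 40], [[0, 0, 10], 0, 40], [[0, 0, 0], 0, 40], [[0, 0, 0], 0, 40], [[0, 0, 0], 0, 40]]}}

```text
time_s: 44.68
eef_pos: [0.3601, 0.2291, 0.202]
eef_rot: [0.001, 0.663, 0.749, 0.001]
wrist_force: [0.4, -0.1, -0.2]
opening: 0.471
grasp_force: 0.0
```

```bash
python3 - <<'E'
from h import *
go((.3592,.2294,.145))
E
```

```text
t 44.67 tcp [0.3601 0.2291 0.202 ] psi 96.93 open 0.471 gf 0.0 F [ 0.4 -0.1 -0.2]
(0.3592, 0.2294, 0.145) -> [ 0.4 -0.9 57. ]
```

>>> {"name": "servo_tool", "arguments": {"commands": [[[0.4, -0.8, 25], 0, 40], [[0, 0, 20], 0, 40], [[0, 0, 9], 0, 40], [[0, 0, 3], 0, 40], [[0, 0, 0], 0, 40], [[0, 0, 0], 0, 40], [[0, 0, 0], 0, 2], [[0, 0, 0], 0, 2], [[0, 0, 0], 0, 2], [[0, 0, 0], 0, 2], [[0, 0, 0], 0, 2], [[0, 0, 0], 0, 2]]}}

```text
time_s: 46.18
eef_pos: [0.3586, 0.2292, 0.1443]
eef_rot: [-0.0, 0.663, 0.749, 0.0]
wrist_force: [-2.2, -0.6, 5.2]
opening: 0.128
grasp_force: 58.9
```

```bash
python3 - <<'E'
from h import *
p,s,o=pose(); go((p[0],p[1],.31),(.40,.30,.31))
E
```

```text
t 46.17 tcp [0.3586 0.2292 0.1443] psi 96.95 open 0.128 gf 58.9 F [-2.2 -0.6  5.2]
(np.float64(0.35855960006112875), np.float64(0.22921316284217136), 0.31) -> [   0.     0.  -165.7]
(0.4, 0.3, 0.31) -> [65.3 49.7 -0. ]
```

>>> {"name": "servo_tool", "arguments": {"commands": [[[0, 0, -8], 0, 2], [[0, 0, -20], 0, 2], [[0, 0, -30], 0, 2], [[0, 0, -35], 0, 2], [[0, 0, -35], 0, 2], [[0, 0, -30], 0, 2], [[0, 0, -8], 0, 2], [[0, 0, 0], -0.086, 2], [[0, 0, 0], -0.087, 2], [[0, 0, 0], -0.086, 2], [[0, 0, 0], 0, 2]]}}

```text
time_s: 47.55
eef_pos: [0.3578, 0.2288, 0.3083]
eef_rot: [-0.001, 0.561, 0.828, -0.001]
wrist_force: [0.7, 0.4, -6.2]
opening: 0.128
grasp_force: 58.8
```

```bash
python3 - <<'E'
from h import *
go((.4903,.4262,.31),(.4903,.4262,.165),psi=np.radians(111.8))
E
```

```text
t 47.55 tcp [0.3578 0.2288 0.3083] psi 111.72 open 0.128 gf 58.8 F [ 0.7  0.4 -6.2]
(0.4903, 0.4262, 0.31) -> [134.  196.3  -1.7]
(0.4903, 0.4262, 0.165) -> [  0.   0. 145.]
```

>>> {"name": "servo_tool", "arguments": {"commands": [[[15, 22, 0], 0, 2], [[20, 29, 0], 0, 2], [[20, 29, 0], 0, 2], [[20, 29, 0], 0, 2], [[20, 29, 0], 0, 2], [[20, 29, 0], 0, 2], [[19, 29.3, 0], 0, 2], [[0, 0, 0], 0, 2], [[0, 0, 20], 0, 2], [[0, 0, 30], 0, 2], [[0, 0, 25], 0, 2], [[0, 0, 15], 0, 2], [[0, 0, 0], 0, 2], [[0, 0, 0], 0, 2], [[0, 0, 0], 0, 2], [[0, 0, 0], 0, 2]]}}

```text
time_s: 49.55
eef_pos: [0.4915, 0.4266, 0.2209]
eef_rot: [0.0, 0.561, 0.828, 0.001]
wrist_force: [0.6, -1.0, -5.3]
opening: 0.131
grasp_force: 59.5
```

```bash
python3 -W ignore - <<'E'
from h import *
go((.4903,.4262,.165))
c=save('side','d10'); w=save('wrist','w10')
cv2.imwrite('pics/d10b.png',np.hstack([cv2.resize(c['color'][150:320,150:320],(400,400),interpolation=2),cv2.resize(w['color'],(400,400))])[:,:,::-1])
W=cloud(c); P=W[np.isfinite(W[...,2])]; 
Q=P[(np.hypot(P[:,0]-.49,P[:,1]-.426)<.035)&(P[:,2]>.03)&(P[:,2]<.066)&(P[:,2]>.05)]; r=cv2.minAreaRect((Q[:,:2]*1e3).astype(np.float32)); print(len(Q),np.round(r[0],1),np.round(r[1],1))
E
```

```text
t 49.55 tcp [0.4915 0.4266 0.2209] psi 111.77 open 0.131 gf 59.5 F [ 0.6 -1.  -5.3]
(0.4903, 0.4262, 0.165) -> [ 0.1 -1.3 55.9]
0 [0. 0.] [0. 0.]
```

View pics/d10b.png

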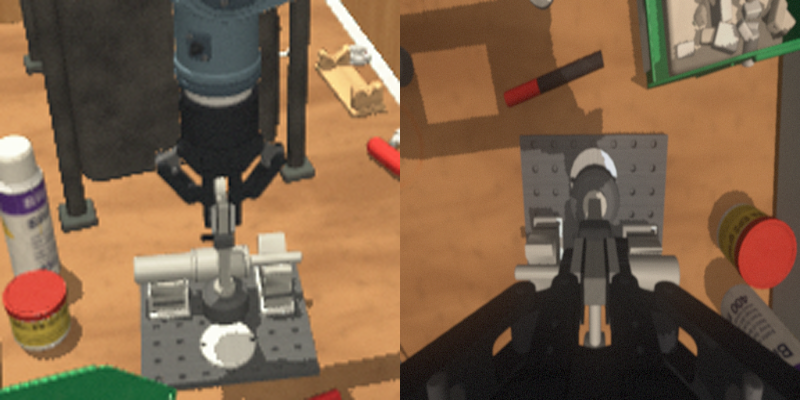

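The stand hangs upright over the round pad, with its arm across to the shaft. I'll measure foot, post and dial in the wrist cloud before lowering.

```bash
python3 -W ignore - <<'E'
from h import *
w=load('w10'); W=cloud(w); P=W[np.isfinite(W[...,2])]
for f in ['w10','d10']:
    W=cloud(load(f)); P=W[np.isfinite(W[...,2])]
    Q=P[(np.hypot(P[:,0]-.4915,P[:,1]-.4266)<.034)&(abs(P[:,2]-.1045)<.006)]; r=cv2.minEnclosingCircle((Q[:,:2]*1e3).astype(np.float32)); print(f,len(Q),np.round(r[0],1),round(r[1],1),'z',np.round(np.median(Q[:,2]),4))
W=cloud(load('d10')); P=W[np.isfinite(W[...,2])]; e=np.array([.3714,-.9285]); n=np.array([.9285,.3714]); q=P[:,:2]-[.4915,.4266]; s=q@e; v=q@n
for lo,hi in [(.0,.02),(.03,.05),(.06,.1)]:
    k=(s>lo)&(s<hi)&(abs(v)<.03)&(P[:,2]>.15)&(P[:,2]<.215); print(lo,k.sum(),np.round(np.median(v[k])*1e3,1),np.round(np.percentile(P[k,2],[2,50,98]),4))
E
```

```text
w10 1979 [491.9 427.3] 25.8 z 0.1057
d10 188 [492.1 428.4] 26.1 z 0.1055
0.0 3 18.7 [0.1903 0.1903 0.1905]Traceback (most recent call last):
  File "<stdin>", line 8, in <module>
    return _quantile_unchecked(
        a, q, axis, out, overwrite_input, method, keepdims, weights)
    return _ureduce(a,
                    func=_quantile_ureduce_func,
    ...<5 lines>...
                    overwrite_input=overwrite_input,
                    method=method)
    r = func(a, **kwargs)
    result = _quantile(arr,
                       quantiles=q,
    ...<2 lines>...
                       out=out,
                       weights=wgt)
    slices_having_nans = np.isnan(arr[-1, ...])
                                  ~~~^^^^^^^^^
IndexError: index -1 is out of bounds for axis 0 with size 0
```

>>> {"name": "servo_tool", "arguments": {"commands": [[[-0.4, -1.5, 15], 0, 2], [[0, 0, 20], 0, 2], [[0, 0, 12], 0, 2], [[0, 0, 5], 0, 2], [[0, 0, 2], 0, 2], [[0, 0, 0], 0, 2], [[0, 0, 0], 0, 2], [[0, 0, 0], 0, 2]]}}

```text
time_s: 50.65
eef_pos: [0.4902, 0.4256, 0.1665]
eef_rot: [0.0, 0.561, 0.828, 0.001]
wrist_force: [-0.3, -0.6, -5.1]
opening: 0.131
grasp_force: 59.5
```

```bash
python3 -W ignore - <<'E'
from h import *
go((.4903,.4262,.1643))
w=save('wrist','w11')
W=cloud(w); P=W[np.isfinite(W[...,2])]
Q=P[(np.hypot(P[:,0]-.4905,P[:,1]-.4264)<.034)&(abs(P[:,2]-.052)<.005)]; r=cv2.minEnclosingCircle((Q[:,:2]*1e3).astype(np.float32)); print(len(Q),np.round(r[0],1),round(r[1],1),'z',np.round(np.median(Q[:,2]),4))
E
```

```text
t 50.65 tcp [0.4902 0.4256 0.1665] psi 111.77 open 0.131 gf 59.5 F [-0.3 -0.6 -5.1]
(0.4903, 0.4262, 0.1643) -> [0.5 0.3 2.2]
1930 [490.7 426.3] 25.7 z 0.0516
```

>>> {"name": "servo_tool", "arguments": {"commands": [[[0, 0, 1], 0, 2], [[0, 0, 0.8], 0, 2], [[0, 0, 0.5], 0, 2], [[0, 0, 0], 0, 2], [[0, 0, 0], 0, 2]]}}

```text
time_s: 51.32
eef_pos: [0.4902, 0.4256, 0.1644]
eef_rot: [0.0, 0.561, 0.828, 0.0]
wrist_force: [-1.5, -1.3, 2.9]
opening: 0.127
grasp_force: 60.6
```

>>> {"name": "servo_tool", "arguments": {"commands": [[[0, 0, 0], 0, 10], [[0, 0, 0], 0, 16], [[0, 0, 0], 0, 25], [[0, 0, 0], 0, 40], [[0, 0, 0], 0, 40], [[0, 0, 0], 0, 40], [[0, 0, -10], 0, 40], [[0, 0, -25], 0, 40], [[0, 0, -40], 0, 40], [[0, 0, -45], 0, 40], [[0, 0, -45], 0, 40], [[0, 0, 0], 0, 40], [[0, 0, 0], 0, 40]]}}

```text
time_s: 52.95
eef_pos: [0.4897, 0.4254, 0.3287]
eef_rot: [0.0, 0.561, 0.828, 0.0]
wrist_force: [-0.6, -0.7, 0.2]
opening: 0.467
grasp_force: 0.0
```

```bash
python3 -W ignore - <<'E'
from sl import *
go((.4903,.4262,.33))
c=save('side','d12'); w=save('wrist','w12')
cv2.imwrite('pics/d12b.png',np.hstack([cv2.resize(c['color'][180:310,165:295],(400,400),interpolation=2),cv2.resize(w['color'],(400,400))])[:,:,::-1])
W=cloud(w); P=W[np.isfinite(W[...,2])]
Q=P[(np.hypot(P[:,0]-.4905,P[:,1]-.4264)<.034)&(abs(P[:,2]-.05)<.004)]; r=cv2.minEnclosingCircle((Q[:,:2]*1e3).astype(np.float32)); print('foot',np.round(r[0],1),round(r[1],1),np.median(Q[:,2]))
Q=P[(np.hypot(P[:,0]-.4905,P[:,1]-.4264)<.02)&(abs(P[:,2]-.176)<.004)]; print('post top',len(Q),np.round(np.median(Q,0),4))
Q=P[(np.hypot(P[:,0]-.519,P[:,1]-.354)<.026)&(P[:,2]>.13)&(P[:,2]<.158)]; r=cv2.minAreaRect((Q[:,:2]*1e3).astype(np.float32)); print('dial',len(Q),np.round(r[0],1),np.round(r[1],1),r[2],Q[:,2].max() if len(Q) else 0)
slices(c,np.array([.5207,.3545]),21.7,.0686,(-.09,-.045,.02,.045,.095)); slices(w,np.array([.5207,.3545]),21.7,.0686,(-.09,-.045,.045,.09))
E
```

```text
t 52.95 tcp [0.4897 0.4254 0.3287] psi 111.78 open 0.467 gf 0.0 F [-0.6 -0.7  0.2]
(0.4903, 0.4262, 0.33) -> [ 0.6  0.8 -1.3]
foot [491.  426.3] 25.4 0.049476226148289705
post top 168 [0.4908 0.4263 0.1758]
dial 572 [518.2 357.1] [16.4 44.9] 21.629478454589844 0.15723926718278503
-0.09 17 v 0.0 z 69.6 mm
-0.045 42 v 2.0 z 66.9 mm
0.02 45 v -0.6 z 68.5 mm
0.045 57 v 1.7 z 66.6 mm
0.095 40 v -0.4 z 68.4 mm
s range [-0.0956  0.1004]
-0.09 86 v -0.1 z 68.7 mm
-0.045 208 v 0.4 z 67.6 mm
0.045 262 v 0.4 z 68.2 mm
0.09 201 v -0.5 z 68.7 mm
s range [-0.0957  0.1003]
```

View pics/d12b.png

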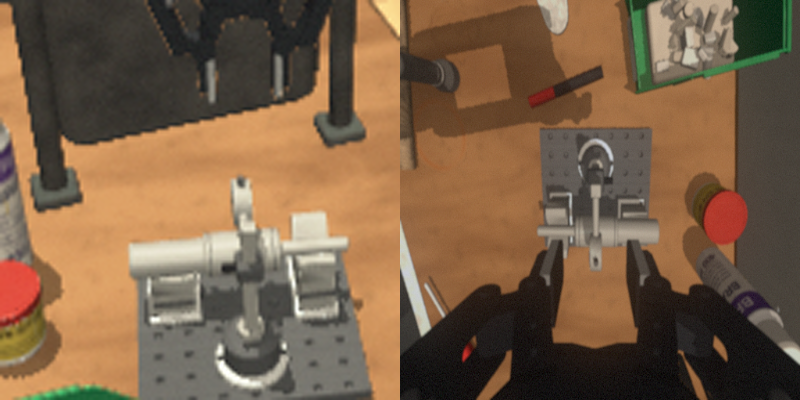

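The side view shows the stand upright and centred on its pad at (250,355), with its arm across to the shaft at (245,240). The post top and foot centre agree within 1 mm, and the shaft is level at 68.6 mm.

```bash
python3 -c "
from bench import ctrl
print(ctrl.hand_in())"
```

```text
the job is handed in; nothing more can be done
None
```

The run-out setup was handed in at about 53 s of the 128 s allowed: both vee blocks are on their pads, the shaft lies level in the grooves, and the dial indicator stands upright with its plunger end over the thick middle; I placed it by position and did not measure how far the plunger is pressed in.

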